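# Tighten the cap of the pressure vessel with a wrench

### The arm

A 6-joint arm with a two-finger parallel gripper is mounted at the origin on a cart in front of the work surface, level with it; the furniture and walls round the work are solid. World frame = base frame: x ahead of the robot, y to its left, z up, the work surface at z = 0. Lengths are in m, angles in rad, forces in N, time in s.
With the tool pointing down it reaches from about 0.3 to 0.775 m from the base axis. Payload 14.6 kg.
Tool frame: the origin (TCP) lies where the fingers leave the gripper's body, on its centre line; the fingertips stand 97 mm ahead of it and the grasp point (between the pads) lies 78 mm ahead of it; z points along the fingers, y is the line along which they close (so a half turn about z gives the same grasp; the last joint's range is limited). The gripper opens to 94 mm and grips with 3 to 60 N. Pads are 16 mm wide; open, the fingers measure 119 mm over their backs; the gripper's body (75 mm by 177 mm) begins 78 mm behind the grasp point.
Start: joints at [-1.311, 0.3, 1.521, -0, 1.321, -0.067], TCP at [0.177, -0.521, 0.303] pointing down, gripper open.
Joint ranges: [-3.03, 3.03], [-0.79, 2.21], [0.23, 2.52], [-1.04, 4.18], [0, 3.07], [-2.55, 2.55]. Speed limits (rad/s): [2.22, 2.22, 2.57, 3.14, 3.14, 3.14].

### API

Orientations are given as a unit quaternion [w, x, y, z].
In Python, from rig import get_state, viewer, manip gives the robot as it stands.
- The arm moves only by the tool servo_tool, never from a script. Its argument "increments" is a list of rows, each an object of numbers: "claw": the opening, from -1 (shut) to 1 (fully open), so that 0 is half open; "dx", "dy", "dz": the shift along the tool's x, y, z in mm; "turn": the turn about the tool's z in rad. A call has 1 to 8 rows; each row shifts and turns the commanded pose from where the row before left it, along the tool's axes as they then stand; what a row does not reach is not made up. A row lasts 1/12 s, in which the tool goes at most 41.7 mm and 7.16 degrees, less where a joint would pass 70% of its speed; a pose out of reach is approached as far as the arm can. A call with a gripper value outside its range is refused whole. The fingers move at their own pace and stop on an object; the grip force is fixed at half the most. Time passes only in rows, so rows that do not move let the fingers close. It gives the time, the measured TCP pose, the force, the opening and the grip force at its end, in the units of the state.
- get_state(): the state, without advancing time (a new reading comes with each control period).
- viewer.capture(name): name is "scene" or "top" or "wrist"; returns (picture, depth): 400x640x3 uint8, red, green, blue; 400x640 float32, m along the optical axis (not along the pixel's ray), 0 where there is no reading.
- viewer.camera_info(name): a dict with "mtx" (3x3 intrinsics, pixels), "distortion" ([k1, k2, p1, p2, k3] as OpenCV has them; the pictures are not rectified), "rvec" (rotation vector, rad) and "tvec" (3), from world to camera coordinates, as OpenCV has them. Camera axes: x right, y down, z forward; pixel columns grow to the right and rows downward; lengths in m; the calibration is good to about 2 mm. A picture is of the moment at which its call begins: read the wrist's pose just before it. camera_info takes no time and is no camera call; for the wrist camera it gives the pose at the moment of the call.
- manip.hand_in(): hands the job in; it is judged then, once.
The state is a dict: "time_s": time; "joints": joint angles; "qvel": joint speeds; "tau": joint torques, N m; "eef_pos": TCP position; "ee_rot": TCP orientation; "contact_force": force on the tool from outside, world axes, zero at the start; "wrist_torque": the same for the moment, N m; "opening": finger opening in m; "finger_force": force on a finger pad.
Only numpy, scipy, OpenCV 4.12 (cv2) and the standard library are available. Lean on these libraries where they do the work, as an engineer would, in place of code of your own. Each camera call takes 0.05 s, during which the arm holds its last target. There are 200 camera calls.

### The job

Tighten the hexagon cap of the three-pillar vessel clockwise until it stops, using the wrench with the wider mouth: lift that wrench out of the rack, where it stands on edge, lay it flat on the worktop and let go, then take it again by its handle and work the cap round in short swings between two pillars, lifting the wrench off and setting it back for each swing. Finally lay the wrench flat on the worktop again, clear of the vessel. Touch the vessel and its cap only with the wrench, never the fingers, and leave the other wrench and everything else on the bench where it is.

Things in the scene. Friction and masses are not known exactly. Their poses are not given: they have to be found in the camera images.
- vessel: Steel pressure vessel fixed to the bench; origin at the centre of its underside, z up. Round grey base 190 mm across, 12 mm high; body 88 mm across up to z = 40 mm, neck 72 mm across up to z = 50 mm, hexagon cap on top, three pillars round it. The gaps between pillars are centred at 180, +60 and -60 degrees from the vessel's own x axis; in each, the handle of a wrench on the cap can swing about 45 degrees either way.
- pillar0 (a point): Top of an upright steel pillar 14 mm thick with a 17 mm ball on top, 99 mm above the worktop, 75 mm from the cap's axis along the vessel's +x. The pillars are taller than the cap, so they stop a wrench on the cap from making a full turn.
- pillar1 (a point): Top of the pillar at +120 degrees (counterclockwise from above) from the vessel's x axis; like pillar0.
- pillar2 (a point): Top of the pillar at -120 degrees from the vessel's x axis; like pillar0.
- cap (a joint): Turn of the hexagon cap, rad: grows clockwise seen from above, from 0 to the hard stop at 2.2 (tight). Stays where it is left (friction 0.35 N m). At value q the cap's flats are parallel to the directions (vessel yaw - q) plus any multiple of 60 degrees: the wrench goes on from above with its x axis at such a yaw, has about 10 degrees of play, and fits again every 60 degrees.
- cap_top (a point): Centre of the top of the hexagon cap: steel, 36 mm across flats, 41.6 mm across corners, 20 mm high above the neck (z = 50 to 70 mm over the worktop). A short black mark on its top, off the middle, turns with the cap and points to the vessel's -x at joint value 0.
- rack: Grey wrench rack fixed to the bench, base 115 x 115 x 8 mm; origin at the centre of its underside. Two lanes along its x axis at y = -30 and +30 mm; in each a wrench stands on edge, mouth to +x, handle axis 48 mm above the worktop, in two saddles at x = -38 and +38 mm (10 mm long, slot 17 mm, 29 mm wide over the cheeks, up to z = 53 mm). Between the saddles (66 mm) the handle is free to be taken from above.
- wrench: The wrench that fits the cap, the wider of the two in the rack, in either lane: open-ended, steel, 14 mm thick, both faces alike, 0.24 kg. Origin: middle of the mouth, mid thickness (7 mm up when lying flat); x points out of the mouth, handle to -x, z is the thickness. Mouth 39 mm wide, head 62 mm wide, jaw tips at x = 20 mm; handle 22 mm wide from x = -45 to -155 mm; centre of mass near x = -75 mm.
- wrench_eye (a point): Centre of the round eye (29 mm across) at the handle's end of that wrench, at x = -168 mm in its frame; the wrench ends at x = -183 mm. (Apart from the listed things the worktop is clear from its front edge, at world x = 0.33 m, back to the instruments at x = 0.57 m.)
- wrench_narrow: The other wrench, in the other lane; a bystander that stays in the rack. Too small for the cap: mouth 26 mm, head 49 mm wide; handle, length, origin and axes as the wide one.
- calculator: Bystander: pocket calculator 118 x 69 x 13 mm lying on the worktop, to the right; origin at the centre of its underside.
- beaker_100: Bystander: glass beaker, 54 mm across, 72 mm high, standing on the worktop; origin at the centre of its underside.
- bottle_std: Bystander: brown bottle with a black cap, 49 mm across, 96 mm high, standing on the worktop; origin at the centre of its underside.
- silica_jar: Bystander: clear jar with a white lid, 52 mm across, 76 mm high, standing on the worktop; origin at the centre of its underside.
- bottle_hdpe: Bystander: white plastic bottle, 45 mm across, 82 mm high, standing on the worktop; origin at the centre of its underside.
- bottle_solv: Bystander: brown bottle with a blue cap, 56 mm across, 118 mm high, standing on the worktop; origin at the centre of its underside.

How it is judged:
On the way, in this order (a step that is already met when the one before it is completed fails the run):
1. the wide-mouthed wrench lies flat on the worktop, let go ((angle between wrench's own z axis and vertical below 0.12 rad or angle between wrench's own z axis and vertical above 3.02 rad) and height (world z) of wrench between 0.003 and 0.011 m and contact force between the fingers and wrench below 0.1 N), for 0.2 s.
2. the wrench is on the cap and has turned it clockwise by at least a first swing (value of joint cap above 0.75 rad and contact force between wrench and vessel above 1 N and horizontal distance between wrench and cap_top below 0.03 m).
3. the cap is turned to its stop (value of joint cap above 2.1 rad), for 0.1 s.
At the end, for the whole second after the job is handed in: the cap is within 0.1 rad of its stop (joint above 2.1), and the wide-mouthed wrench lies flat (within 0.12 rad, origin below 11 mm) and at rest on the worktop, released and not touching the vessel (all of step 1 and value of joint cap above 2.1 rad and linear speed of wrench below 0.02 m/s and contact force between wrench and vessel below 0.1 N).
It fails at once if the fingers press on the vessel or its cap (over 5 N) (contact force between the fingers and vessel above 5 N).
It fails at once if the other wrench is shifted by more than 20 mm (distance of wrench_narrow from where it was at the start of the episode above 0.02 m).
It fails at once if a bystander is shifted by more than 20 mm or tipped (distance of any of beaker_100, bottle_std, silica_jar, bottle_hdpe, bottle_solv, calculator from where it was at the start of the episode above 0.02 m or angle between any of beaker_100, bottle_std, silica_jar, bottle_hdpe, bottle_solv's own z axis and vertical above 0.4 rad).
It also fails if it takes over 72 s, if anything falls off the work surface, if the arm or the gripper's body presses on something with over 40 N, if the wrist force passes 120 N, or if a joint passes its speed limit or range.

## Working session

There is one attempt and no reset: what is moved stays moved. The work goes in short steps, Python scripts to look and compute and a tool call to move; the robot and the scene stay as the last step left them, time stands still between calls to the robot, and variables do not carry over. Pictures are saved under pics/ and viewed, at most 10 in all, crops included, and the job is handed in when it is done.

Besides the shell and the picture viewer there is one more tool, called after ">>>" as name([rows], argument=value, ...), one row to a line, values as JSON. servo_tool: Moves the arm, as the interface text tells. Its arguments: {"type":"object","properties":{"increments":{"type":"array"}},"required":["increments"]}

```bash
mkdir -p pics; cat > h.py <<'E'
from rig import get_state, viewer, manip
import numpy as np, cv2
def cap(n,f=None):
    i=viewer.camera_info(n); p,d=viewer.capture(n)
    if f: cv2.imwrite('pics/'+f,p[:,:,::-1])
    return p,d,i
def world(d,i,uv=None,z=None):
    K=np.array(i['mtx']);R=cv2.Rodrigues(np.array(i['rvec'],float))[0];t=np.array(i['tvec']).ravel()
    if uv is None:
        u,v=np.meshgrid(np.arange(640),np.arange(400)); uv=np.stack([u,v],-1).reshape(-1,2)
    uv=np.array(uv,float).reshape(-1,2)
    n=cv2.undistortPoints(uv.reshape(-1,1,2),K,np.array(i['distortion'],float)).reshape(-1,2)
    r=np.c_[n,np.ones(len(n))]@R; c=-R.T@t
    if z is not None: s=(z-c[2])/r[:,2]
    else: s=d[uv[:,1].astype(int),uv[:,0].astype(int)]
    return c+r*s[:,None]
E
python3 - <<'E'
from h import *
s=get_state();print({k:np.round(v,3) for k,v in s.items()})
for n in('top','scene'):
    p,d,i=cap(n,n+'0.png');np.savez(n+'0',p=p,d=d)
    R=cv2.Rodrigues(np.array(i['rvec']))[0];print(n,-R.T@np.array(i['tvec']).ravel(),i['mtx'])
E
```

```text
{'time_s': np.float64(0.0), 'joints': array([-1.311,  0.3  ,  1.522, -0.   ,  1.321, -0.067]), 'qvel': array([-0.   , -0.001,  0.001,  0.002,  0.001,  0.001]), 'tau': array([ 2.0000e-03, -5.3180e+01, -3.5273e+01,  7.1000e-02,  2.4000e-02,
       -0.0000e+00]), 'eef_pos': array([ 0.177, -0.521,  0.302]), 'ee_rot': array([-0.001,  0.987,  0.163, -0.   ]), 'contact_force': array([ 0.343,  0.113, -0.145]), 'wrist_torque': array([-0.035,  0.019,  0.028]), 'finger_force': np.float64(0.0), 'opening': np.float64(0.094)}
top [ 0.40303004 -0.03686747  1.54674346] [[451.51743272   0.         319.86780736]
 [  0.         451.51743272 200.81039291]
 [  0.           0.           1.        ]]
scene [ 0.13443946 -0.78772067  1.08921964] [[388.01985712   0.         317.05461305]
 [  0.         388.01985712 201.32198386]
 [  0.           0.           1.        ]]
```

View pics/top0.png

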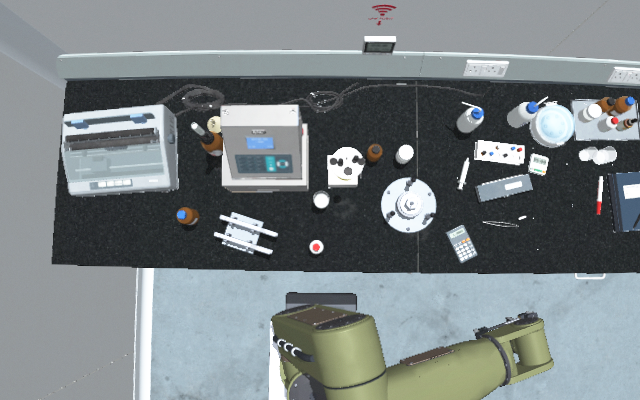

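View pics/scene0.png

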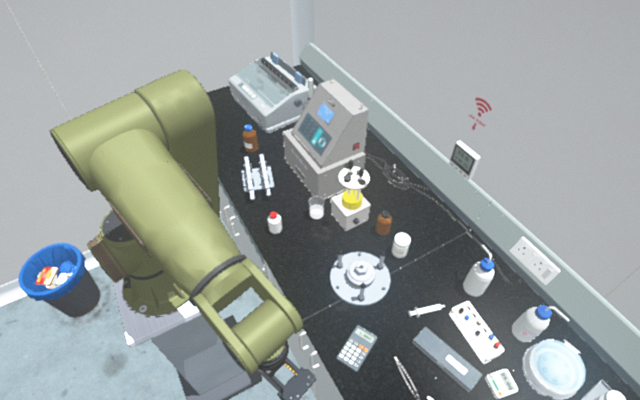

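The top view shows the rack with both wrenches at about (245,232), the vessel at (410,205) and the calculator at (462,243). There are bottles at (188,215), (316,247), (321,200), (375,153) and (405,154).

```bash
python3 - <<'E'
from h import *
a=np.load('top0.npz');p,d=a['p'],a['d'];i=viewer.camera_info('top')
W=world(d,i).reshape(400,640,3)
for n,uv,z in [('rack',(245,232),0),('vessel',(409,205),0),('cap',(410,203),.07),('calc',(462,243),.01),('bot',(316,247),.08),('bk',(321,200),.07),('b3',(188,215),.1)]:
    print(n,np.round(world(d,i,uv,z)[0],3),np.round(W[uv[1],uv[0]],3))
c1=cv2.resize(p[205:260,210:285],None,fx=7,fy=7,interpolation=cv2.INTER_CUBIC)
c2=cv2.resize(p[172:240,375:445],None,fx=5.66,fy=5.66,interpolation=cv2.INTER_CUBIC)
h=max(c1.shape[0],c2.shape[0]);o=np.zeros((h,800,3),np.uint8)
c1=c1[:,:];o=np.zeros((h,c1.shape[1]+c2.shape[1],3),np.uint8);o[:c1.shape[0],:c1.shape[1]]=c1;o[:c2.shape[0],c1.shape[1]:]=c2
print(o.shape)
o=cv2.resize(o,None,fx=.85,fy=.85);cv2.imwrite('pics/crop.png',o[:,:,::-1])
# rack top points
for nm,(v0,v1,u0,u1),(z0,z1) in [('rackz',(205,260,205,285),(.04,.075)),('pill',(170,240,375,445),(.085,.11)),('capz',(170,240,375,445),(.062,.076))]:
    S=W[v0:v1,u0:u1];m=(S[...,2]>z0)&(S[...,2]<z1);P=S[m];print(nm,len(P),P.mean(0).round(3),P.min(0).round(3),P.max(0).round(3))
    if nm=='pill':
        k=cv2.kmeans(P[:,:2].astype(np.float32),3,None,(3,50,1e-5),5,cv2.KMEANS_PP_CENTERS)[2];print(k)
    if nm=='rackz':
        k=cv2.connectedComponentsWithStats(m.astype(np.uint8));
        for j in range(1,k[0]):
            Q=S[k[1]==j]
            if len(Q)>20: print(len(Q),Q.mean(0).round(3),cv2.minAreaRect(Q[:,:2].astype(np.float32)))
E
```

```text
rack [0.452 0.251 0.   ] [0.451 0.25  0.005]
vessel [ 0.552 -0.313  0.   ] [ 0.545 -0.299  0.074]
cap [ 0.552 -0.303  0.07 ] [ 0.552 -0.304  0.069]
calc [ 0.423 -0.492  0.01 ] [ 0.423 -0.491  0.014]
bot [0.404 0.003 0.08 ] [0.404 0.003 0.084]
bk [ 0.558 -0.011  0.07 ] [ 0.562 -0.01   0.033]
b3 [0.501 0.422 0.1  ] [0.501 0.422 0.1  ]
(385, 921, 3)
rackz 501 [0.451 0.253 0.06 ] [0.388 0.138 0.041] [0.506 0.345 0.075]
273 [0.475 0.237 0.06 ] ((0.4742286801338196, 0.2335452437400818), (0.20013126730918884, 0.028457583859562874), 73.53617858886719)
221 [0.423 0.274 0.059] ((0.4228116273880005, 0.27255693078041077), (0.1528031975030899, 0.028245871886610985), 72.9843978881836)
pill 65 [ 0.551 -0.307  0.096] [ 0.508 -0.38   0.087] [ 0.636 -0.234  0.103]
[[ 0.51638484 -0.2406451 ]
 [ 0.62769985 -0.30914894]
 [ 0.51343334 -0.3714927 ]]
capz 117 [ 0.554 -0.309  0.07 ] [ 0.506 -0.372  0.062] [ 0.632 -0.235  0.076]
```

View pics/crop.png

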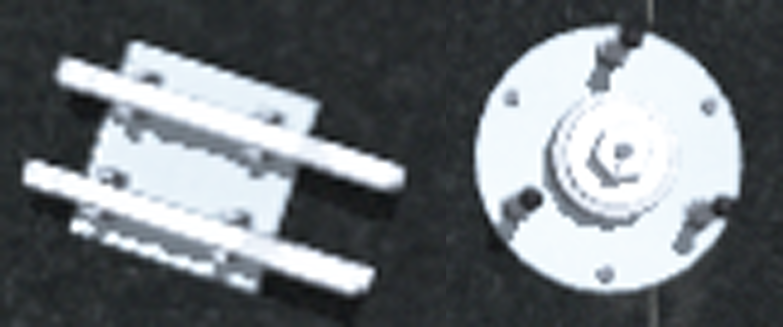

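```bash
cat >> h.py <<'E'
import json
def pose():
    s=get_state();w,x,y,z=s['ee_rot']
    return np.array(s['eef_pos']),np.degrees(np.arctan2(2*(x*y+w*z),1-2*(y*y+z*z))),s
def rows(wps,p=None,psi=None,claw=None,smax=34,tmax=6,n=None):
    """wps: list of (x,y,z,psi_deg); prints calls of <=8 rows"""
    if p is None: p,psi,_=pose()
    p=np.array(p,float);out=[]
    for *q,a in wps:
        q=np.array(q);k=n or int(max(np.ceil(np.linalg.norm(q-p)*1e3/smax),np.ceil(abs(a-psi)/tmax),1))
        for j in range(k):
            f=np.radians(psi);d=(q-p)/(k-j)*1e3;t=(a-psi)/(k-j)
            r=dict(dx=round(d[0]*np.cos(f)+d[1]*np.sin(f),1),dy=round(d[0]*np.sin(f)-d[1]*np.cos(f),1),dz=round(-d[2],1),turn=round(-np.radians(t),3))
            p=p+np.array([r['dx']*np.cos(f)+r['dy']*np.sin(f),r['dx']*np.sin(f)-r['dy']*np.cos(f),-r['dz']])/1e3
            psi-=np.degrees(r['turn'])
            r={k:v for k,v in r.items() if v}
            if claw is not None:r['claw']=claw
            out.append(r)
    for k in range(0,len(out),8):print(json.dumps(out[k:k+8]).replace(' ',''))
    print('end',p.round(4),round(psi,2))
E
python3 - <<'E'
from h import *
p,a,s=pose();print(p,a)
rows([(.44,.21,.30,73.3)],claw=-.15)
E
```

```text
[ 0.17651012 -0.52075868  0.30215051] 18.72225361437478
[{"dx":21.0,"dy":-26.4,"dz":0.1,"turn":-0.041,"claw":-0.15},{"dx":22.1,"dy":-25.5,"dz":0.1,"turn":-0.041,"claw":-0.15},{"dx":23.1,"dy":-24.6,"dz":0.1,"turn":-0.041,"claw":-0.15},{"dx":24.1,"dy":-23.6,"dz":0.1,"turn":-0.041,"claw":-0.15},{"dx":25.1,"dy":-22.6,"dz":0.1,"turn":-0.042,"claw":-0.15},{"dx":26.0,"dy":-21.6,"dz":0.1,"turn":-0.041,"claw":-0.15},{"dx":26.9,"dy":-20.5,"dz":0.1,"turn":-0.042,"claw":-0.15},{"dx":27.7,"dy":-19.3,"dz":0.1,"turn":-0.041,"claw":-0.15}]
[{"dx":28.5,"dy":-18.2,"dz":0.1,"turn":-0.042,"claw":-0.15},{"dx":29.2,"dy":-17.0,"dz":0.1,"turn":-0.041,"claw":-0.15},{"dx":29.9,"dy":-15.7,"dz":0.1,"turn":-0.042,"claw":-0.15},{"dx":30.5,"dy":-14.5,"dz":0.1,"turn":-0.041,"claw":-0.15},{"dx":31.1,"dy":-13.2,"dz":0.1,"turn":-0.042,"claw":-0.15},{"dx":31.6,"dy":-11.9,"dz":0.1,"turn":-0.041,"claw":-0.15},{"dx":32.1,"dy":-10.6,"dz":0.1,"turn":-0.042,"claw":-0.15},{"dx":32.5,"dy":-9.2,"dz":0.1,"turn":-0.041,"claw":-0.15}]
[{"dx":32.8,"dy":-7.9,"dz":0.1,"turn":-0.042,"claw":-0.15},{"dx":33.1,"dy":-6.5,"dz":0.1,"turn":-0.041,"claw":-0.15},{"dx":33.4,"dy":-5.1,"dz":0.1,"turn":-0.042,"claw":-0.15},{"dx":33.6,"dy":-3.7,"dz":0.1,"turn":-0.041,"claw":-0.15},{"dx":33.7,"dy":-2.4,"dz":0.1,"turn":-0.042,"claw":-0.15},{"dx":33.8,"dy":-1.0,"turn":-0.041,"claw":-0.15},{"dx":33.8,"dy":0.5,"dz":0.1,"turn":-0.042,"claw":-0.15}]
end [0.44 0.21 0.3 ] 73.33
```

>>> servo_tool([
  {"dx":21,"dy":-26,"turn":-0.041,"claw":-0.15},
  {"dx":22,"dy":-26,"turn":-0.041,"claw":-0.15},
  {"dx":23,"dy":-25,"turn":-0.041,"claw":-0.15},
  {"dx":24,"dy":-24,"turn":-0.041,"claw":-0.15},
  {"dx":25,"dy":-23,"turn":-0.042,"claw":-0.15},
  {"dx":26,"dy":-22,"turn":-0.041,"claw":-0.15},
  {"dx":27,"dy":-20,"turn":-0.042,"claw":-0.15},
  {"dx":28,"dy":-19,"turn":-0.041,"claw":-0.15},
])

```text
schema error: expected keys claw, dx, dy, dz, turn
```

>>> servo_tool([
  {"dx":28,"dy":-18,"turn":-0.042,"claw":-0.15},
  {"dx":29,"dy":-17,"turn":-0.041,"claw":-0.15},
  {"dx":30,"dy":-16,"turn":-0.042,"claw":-0.15},
  {"dx":30,"dy":-14,"turn":-0.041,"claw":-0.15},
  {"dx":31,"dy":-13,"turn":-0.042,"claw":-0.15},
  {"dx":32,"dy":-12,"turn":-0.041,"claw":-0.15},
  {"dx":32,"dy":-11,"turn":-0.042,"claw":-0.15},
  {"dx":32,"dy":-9,"turn":-0.041,"claw":-0.15},
])

```text
schema error: expected keys claw, dx, dy, dz, turn
```

>>> servo_tool([
  {"dx":33,"dy":-8,"turn":-0.042,"claw":-0.15},
  {"dx":33,"dy":-6,"turn":-0.041,"claw":-0.15},
  {"dx":33,"dy":-5,"turn":-0.042,"claw":-0.15},
  {"dx":34,"dy":-4,"turn":-0.041,"claw":-0.15},
  {"dx":34,"dy":-2,"turn":-0.042,"claw":-0.15},
  {"dx":34,"dy":-1,"turn":-0.041,"claw":-0.15},
  {"dx":34,"dy":0,"turn":-0.042,"claw":-0.15},
  {"claw":-0.15},
])

```text
schema error: expected keys claw, dx, dy, dz, turn
```

```bash
python3 - <<'E'
from h import *
p,a,s=pose();print(p,a,s['opening'],s['time_s'])
P,d,i=cap('wrist','w1.png');np.savez('w1',p=P,d=d,**{k:np.array(i[k]) for k in('mtx','distortion','rvec','tvec')})
W=world(d,i).reshape(400,640,3);ok=d>0
m=ok&(W[...,2]>.03)&(W[...,2]<.09)&(abs(W[...,0]-.45)<.15)&(abs(W[...,1]-.25)<.18)
k=cv2.connectedComponentsWithStats(m.astype(np.uint8))
for j in range(1,k[0]):
    Q=W[k[1]==j]
    if len(Q)>300:
        u=np.array([np.cos(np.radians(73.3)),np.sin(np.radians(73.3))]);t=(Q[:,:2]-[.452,.251])@u
        print(len(Q),Q.mean(0).round(3),cv2.minAreaRect(Q[:,:2].astype(np.float32)))
        for b in np.arange(-.13,.11,.015):
            q=Q[(t>=b)&(t<b+.015)]
            if len(q)>5:print(round(b,3),len(q),'zmax',np.percentile(q[:,2],98).round(4),'xy',q[q[:,2]>np.percentile(q[:,2],98)-.006].mean(0).round(4))
E
```

```text
[ 0.17651012 -0.52075868  0.30215051] 18.72225361437478 0.0939363749393193 0.1
```

View pics/w1.png

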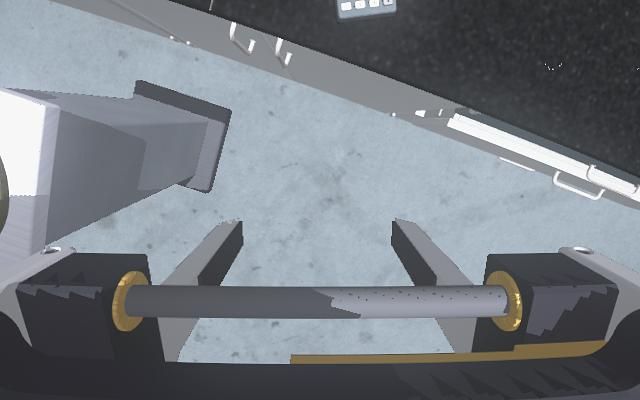

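```bash
sed -i 's/            r={k:v for.*/            r={k:(round(v,0) if False else v) for k,v in r.items()}/' h.py; echo ok
```

```text
ok
```

>>> servo_tool([
  {"dx":21,"dy":-26,"dz":0,"turn":-0.042,"claw":-0.15},
  {"dx":22,"dy":-26,"dz":0,"turn":-0.042,"claw":-0.15},
  {"dx":23,"dy":-25,"dz":0,"turn":-0.042,"claw":-0.15},
  {"dx":24,"dy":-24,"dz":0,"turn":-0.042,"claw":-0.15},
  {"dx":25,"dy":-23,"dz":0,"turn":-0.042,"claw":-0.15},
  {"dx":26,"dy":-22,"dz":0,"turn":-0.042,"claw":-0.15},
  {"dx":27,"dy":-20,"dz":0,"turn":-0.042,"claw":-0.15},
  {"dx":28,"dy":-19,"dz":0,"turn":-0.042,"claw":-0.15},
])

```text
time_s: 0.82
eef_pos: [0.267, -0.264, 0.3026]
ee_rot: [0.0, 0.945, 0.326, 0.0]
contact_force: [0.3, -0.4, 0.2]
opening: 0.0437
finger_force: 0.0
```

>>> servo_tool([
  {"dx":28,"dy":-18,"dz":0,"turn":-0.042,"claw":-0.15},
  {"dx":29,"dy":-17,"dz":0,"turn":-0.042,"claw":-0.15},
  {"dx":30,"dy":-16,"dz":0,"turn":-0.042,"claw":-0.15},
  {"dx":30,"dy":-14,"dz":0,"turn":-0.042,"claw":-0.15},
  {"dx":31,"dy":-13,"dz":0,"turn":-0.042,"claw":-0.15},
  {"dx":32,"dy":-12,"dz":0,"turn":-0.042,"claw":-0.15},
  {"dx":32,"dy":-11,"dz":0,"turn":-0.042,"claw":-0.15},
  {"dx":32,"dy":-9,"dz":0,"turn":-0.042,"claw":-0.15},
])

```text
time_s: 1.48
eef_pos: [0.356, -0.0101, 0.3028]
ee_rot: [0.0, 0.877, 0.48, 0.0]
contact_force: [0.3, -0.2, 0.4]
opening: 0.0399
finger_force: 0.0
```

>>> servo_tool([
  {"dx":33,"dy":-8,"dz":0,"turn":-0.042,"claw":-0.15},
  {"dx":33,"dy":-6,"dz":0,"turn":-0.042,"claw":-0.15},
  {"dx":33,"dy":-5,"dz":0,"turn":-0.042,"claw":-0.15},
  {"dx":0,"dy":0,"dz":0,"turn":-0.083,"claw":-0.15},
  {"dx":0,"dy":0,"dz":0,"turn":-0.03,"claw":-0.15},
  {"dx":0,"dy":0,"dz":0,"turn":0,"claw":-0.15},
  {"dx":0,"dy":0,"dz":0,"turn":0,"claw":-0.15},
])

```text
time_s: 2.07
eef_pos: [0.3896, 0.0832, 0.3025]
ee_rot: [-0.0, 0.815, 0.58, -0.0]
contact_force: [-0.4, 0.5, -0.1]
opening: 0.0399
finger_force: 0.0
```

```bash
cat > rk.py <<'E'
from h import *
p,a,s=pose();print(p,a,s['opening'],s['time_s'])
P,d,i=cap('wrist','w1.png');np.savez('w1',p=P,d=d,**{k:np.array(i[k]) for k in('mtx','distortion','rvec','tvec')})
W=world(d,i).reshape(400,640,3);ok=d>0
m=ok&(W[...,2]>.03)&(W[...,2]<.09)&(abs(W[...,0]-.45)<.15)&(abs(W[...,1]-.25)<.18)
k=cv2.connectedComponentsWithStats(m.astype(np.uint8))
for j in range(1,k[0]):
    Q=W[k[1]==j]
    if len(Q)>300:
        u=np.array([np.cos(np.radians(73.3)),np.sin(np.radians(73.3))]);t=(Q[:,:2]-[.452,.251])@u
        print(len(Q),Q.mean(0).round(3),cv2.minAreaRect(Q[:,:2].astype(np.float32)))
        for b in np.arange(-.13,.11,.015):
            q=Q[(t>=b)&(t<b+.015)]
            if len(q)>5:print(round(b,3),len(q),'zmax',np.percentile(q[:,2],98).round(4),'xy',q[q[:,2]>np.percentile(q[:,2],98)-.006].mean(0).round(4))
E
python3 rk.py
```

```text
[0.38958706 0.08319984 0.3025467 ] 70.84747625898878 0.039851054446105406 2.0667
2043 [0.403 0.214 0.066] ((0.40162795782089233, 0.2132481336593628), (0.12095613032579422, 0.028726086020469666), 70.30038452148438)
-0.115 158 zmax 0.0807 xy [0.3861 0.1609 0.079 ]
-0.1 231 zmax 0.0809 xy [0.3898 0.173  0.0792]
-0.085 226 zmax 0.081 xy [0.3945 0.1874 0.0793]
-0.07 253 zmax 0.0803 xy [0.3985 0.2003 0.0776]
-0.055 213 zmax 0.0728 xy [0.4024 0.2127 0.0696]
-0.04 426 zmax 0.061 xy [0.4079 0.2303 0.0592]
-0.025 254 zmax 0.0609 xy [0.4121 0.2447 0.0593]
-0.01 257 zmax 0.0612 xy [0.4163 0.2591 0.0593]
0.005 25 zmax 0.0606 xy [0.4192 0.2668 0.059 ]
2090 [0.458 0.195 0.062] ((0.45892417430877686, 0.19523561000823975), (0.11902336031198502, 0.028810324147343636), 72.52359771728516)
-0.115 187 zmax 0.0742 xy [0.4434 0.1435 0.0725]
-0.1 256 zmax 0.0744 xy [0.447  0.156  0.0727]
-0.085 265 zmax 0.0743 xy [0.4513 0.17   0.0723]
-0.07 226 zmax 0.0713 xy [0.4551 0.1814 0.0682]
-0.055 241 zmax 0.0615 xy [0.4605 0.1991 0.0593]
-0.04 435 zmax 0.0609 xy [0.4644 0.2134 0.0592]
-0.025 243 zmax 0.061 xy [0.469  0.2277 0.0593]
-0.01 233 zmax 0.0612 xy [0.4731 0.2413 0.0594]
4639 [0.592 0.142 0.063] ((0.5917438864707947, 0.1450607180595398), (0.006371648516505957, 0.15016698837280273), 1.1566641330718994)
-0.13 484 zmax 0.0894 xy [0.594  0.0805 0.087 ]
-0.115 478 zmax 0.0893 xy [0.5938 0.0959 0.0868]
-0.1 501 zmax 0.0891 xy [0.5935 0.1117 0.0867]
-0.085 512 zmax 0.0889 xy [0.5936 0.1272 0.0862]
-0.07 529 zmax 0.0893 xy [0.593  0.1439 0.087 ]
-0.055 553 zmax 0.0893 xy [0.5928 0.1595 0.0867]
-0.04 559 zmax 0.0889 xy [0.5927 0.1746 0.0864]
-0.025 579 zmax 0.0892 xy [0.5923 0.1909 0.0869]
-0.01 340 zmax 0.084 xy [0.5921 0.1999 0.0834]
0.005 25 zmax 0.0447 xy [0.5906 0.2155 0.0417]
```

View pics/w1.png

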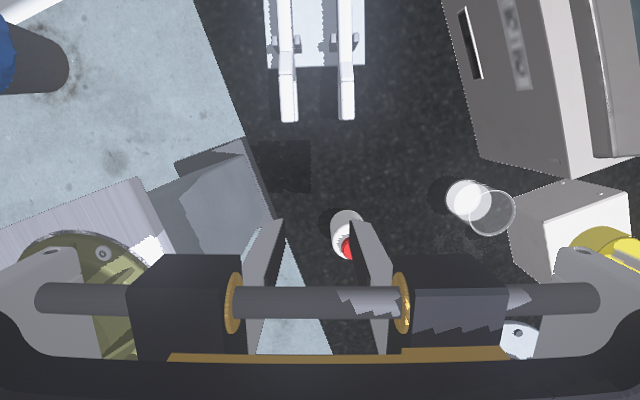

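The near-robot wrench is the wide one: its head top is 81 mm up against 74 mm for the other. Both heads point toward −y. In the picture they end at about (288,120) and (346,118).

```bash
python3 - <<'E'
from h import *
rows([(.4128,.2483,.30,73),(.4128,.2483,.128,73)],claw=-.15)
E
```

```text
[{"dx":32.7,"dy":-6.5,"dz":0.5,"turn":-0.008,"claw":-0.15},{"dx":32.8,"dy":-6.2,"dz":0.5,"turn":-0.008,"claw":-0.15},{"dx":32.9,"dy":-6.0,"dz":0.5,"turn":-0.007,"claw":-0.15},{"dx":32.9,"dy":-5.7,"dz":0.6,"turn":-0.008,"claw":-0.15},{"dx":32.9,"dy":-5.4,"dz":0.5,"turn":-0.007,"claw":-0.15},{"dx":-0.0,"dy":-0.0,"dz":28.7,"turn":-0.0,"claw":-0.15},{"dx":-0.0,"dy":-0.0,"dz":28.7,"turn":-0.0,"claw":-0.15},{"dx":-0.0,"dy":-0.0,"dz":28.7,"turn":-0.0,"claw":-0.15}]
[{"dx":-0.0,"dy":-0.0,"dz":28.6,"turn":-0.0,"claw":-0.15},{"dx":-0.0,"dy":-0.0,"dz":28.7,"turn":-0.0,"claw":-0.15},{"dx":-0.0,"dy":-0.0,"dz":28.6,"turn":-0.0,"claw":-0.15}]
end [0.4128 0.2483 0.128 ] 72.99
```

>>> servo_tool([
  {"dx":33,"dy":-6,"dz":0.5,"turn":-0.008,"claw":-0.15},
  {"dx":33,"dy":-6,"dz":0.5,"turn":-0.008,"claw":-0.15},
  {"dx":33,"dy":-6,"dz":0.5,"turn":-0.008,"claw":-0.15},
  {"dx":33,"dy":-6,"dz":0.5,"turn":-0.008,"claw":-0.15},
  {"dx":33,"dy":-6,"dz":0.5,"turn":-0.007,"claw":-0.15},
  {"dx":0,"dy":0,"dz":28.5,"turn":0,"claw":-0.15},
  {"dx":0,"dy":0,"dz":28.5,"turn":0,"claw":-0.15},
  {"dx":0,"dy":0,"dz":28.5,"turn":0,"claw":-0.15},
])

```text
time_s: 2.78
eef_pos: [0.4125, 0.2494, 0.2137]
ee_rot: [0.0, 0.803, 0.595, 0.0]
contact_force: [-0.3, 0.3, -0.2]
opening: 0.0399
finger_force: 0.0
```

>>> servo_tool([
  {"dx":0,"dy":0,"dz":28.5,"turn":0,"claw":-0.15},
  {"dx":0,"dy":0,"dz":28.5,"turn":0,"claw":-0.15},
  {"dx":0,"dy":0,"dz":28.5,"turn":0,"claw":-0.15},
  {"dx":0,"dy":0,"dz":0,"turn":0,"claw":-0.15},
  {"dx":0,"dy":0,"dz":0,"turn":0,"claw":-1},
  {"dx":0,"dy":0,"dz":0,"turn":0,"claw":-1},
  {"dx":0,"dy":0,"dz":0,"turn":0,"claw":-1},
  {"dx":0,"dy":0,"dz":0,"turn":0,"claw":-1},
])

```text
time_s: 3.45
eef_pos: [0.4132, 0.2496, 0.1307]
ee_rot: [0.0, 0.803, 0.596, 0.001]
contact_force: [-0.5, 0.3, -0.5]
opening: 0.017
finger_force: 0.0
```

>>> servo_tool([
  {"dx":0,"dy":0,"dz":0,"turn":0,"claw":-1},
  {"dx":0,"dy":0,"dz":-10,"turn":0,"claw":-1},
  {"dx":0,"dy":0,"dz":-20,"turn":0,"claw":-1},
  {"dx":0,"dy":0,"dz":-30,"turn":0,"claw":-1},
  {"dx":0,"dy":0,"dz":-30,"turn":0,"claw":-1},
  {"dx":0,"dy":0,"dz":-30,"turn":0,"claw":-1},
  {"dx":0,"dy":0,"dz":0,"turn":0,"claw":-1},
])

```text
time_s: 4.03
eef_pos: [0.4137, 0.2499, 0.2554]
ee_rot: [0.001, 0.803, 0.596, 0.004]
contact_force: [0.5, 0.6, -2.4]
opening: 0.0135
finger_force: 30.0
```

```bash
python3 - <<'E'
from h import *
p,a,s=pose();print(p,a,s['finger_force'],s['opening'])
rows([(.426,-.1155,.25,140)],claw=-1,smax=30)
E
```

```text
[0.4136729  0.2499462  0.25537265] 73.15801715032575 29.999409019947052 0.01351472125268153
[{"dx":-26.6,"dy":9.1,"dz":0.4,"turn":-0.09,"claw":-1},{"dx":-27.3,"dy":6.6,"dz":0.4,"turn":-0.09,"claw":-1},{"dx":-27.8,"dy":4.1,"dz":0.4,"turn":-0.09,"claw":-1},{"dx":-28.1,"dy":1.6,"dz":0.4,"turn":-0.09,"claw":-1},{"dx":-28.1,"dy":-0.9,"dz":0.4,"turn":-0.09,"claw":-1},{"dx":-27.9,"dy":-3.4,"dz":0.4,"turn":-0.09,"claw":-1},{"dx":-27.5,"dy":-5.9,"dz":0.4,"turn":-0.09,"claw":-1},{"dx":-26.9,"dy":-8.4,"dz":0.4,"turn":-0.089,"claw":-1}]
[{"dx":-26.0,"dy":-10.7,"dz":0.4,"turn":-0.09,"claw":-1},{"dx":-24.9,"dy":-13.0,"dz":0.4,"turn":-0.089,"claw":-1},{"dx":-23.7,"dy":-15.2,"dz":0.5,"turn":-0.09,"claw":-1},{"dx":-22.2,"dy":-17.3,"dz":0.4,"turn":-0.089,"claw":-1},{"dx":-20.6,"dy":-19.2,"dz":0.5,"turn":-0.09,"claw":-1}]
end [ 0.426  -0.1155  0.25  ] 140.02
```

>>> servo_tool([
  {"dx":-27,"dy":9,"dz":0,"turn":-0.09,"claw":-1},
  {"dx":-27,"dy":7,"dz":0,"turn":-0.09,"claw":-1},
  {"dx":-28,"dy":4,"dz":0,"turn":-0.09,"claw":-1},
  {"dx":-28,"dy":2,"dz":0,"turn":-0.09,"claw":-1},
  {"dx":-28,"dy":-1,"dz":0,"turn":-0.09,"claw":-1},
  {"dx":-28,"dy":-3,"dz":0,"turn":-0.09,"claw":-1},
  {"dx":-28,"dy":-6,"dz":0,"turn":-0.09,"claw":-1},
  {"dx":-27,"dy":-8,"dz":0,"turn":-0.09,"claw":-1},
])

```text
time_s: 4.7
eef_pos: [0.4209, 0.0225, 0.2491]
ee_rot: [-0.0, 0.54, 0.842, -0.0]
contact_force: [-0.2, 0.5, -3.1]
opening: 0.0138
finger_force: 30.0
```

>>> servo_tool([
  {"dx":-26,"dy":-11,"dz":0,"turn":-0.09,"claw":-1},
  {"dx":-25,"dy":-13,"dz":0,"turn":-0.09,"claw":-1},
  {"dx":-24,"dy":-15,"dz":0,"turn":-0.09,"claw":-1},
  {"dx":-22,"dy":-17,"dz":0,"turn":-0.09,"claw":-1},
  {"dx":-21,"dy":-19,"dz":0,"turn":-0.09,"claw":-1},
  {"dx":0,"dy":0,"dz":30,"turn":0,"claw":-1},
  {"dx":0,"dy":0,"dz":30,"turn":0,"claw":-1},
  {"dx":0,"dy":0,"dz":0,"turn":0,"claw":-1},
])

```text
time_s: 5.37
eef_pos: [0.4249, -0.1166, 0.1848]
ee_rot: [-0.004, 0.341, 0.94, 0.0]
contact_force: [-0.8, 0.5, -3.9]
opening: 0.0137
finger_force: 30.0
```

```bash
python3 - <<'E'
from h import *
p,a,s=pose();print(p,a,s['finger_force'],s['opening'],s['contact_force'])
P,d,i=cap('wrist','w2.png')
E
```

```text
[ 0.42488902 -0.11656904  0.18482527] 140.1267431798844 29.999234676361084 0.013664504559699897 [-0.76069338  0.46356601 -3.94488095]
```

View pics/w2.png

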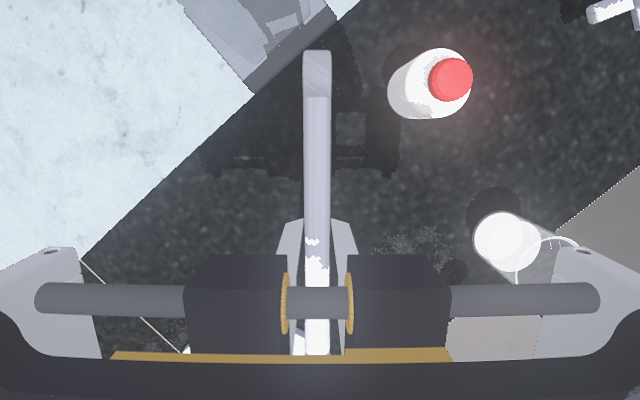

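The wrench is held along tool x, with the eye at (316,60) near the bench edge and the red-cap bottle at (440,80). I'll shift the wrench away from both and set it down on edge.

>>> servo_tool([
  {"dx":-22,"dy":-24,"dz":0,"turn":0,"claw":-1},
  {"dx":0,"dy":0,"dz":30,"turn":0,"claw":-1},
  {"dx":0,"dy":0,"dz":25,"turn":0,"claw":-1},
  {"dx":0,"dy":0,"dz":10,"turn":0,"claw":-1},
  {"dx":0,"dy":0,"dz":2,"turn":0,"claw":-1},
  {"dx":0,"dy":0,"dz":0,"turn":0,"claw":-1},
])

```text
time_s: 5.92
eef_pos: [0.4291, -0.1493, 0.1232]
ee_rot: [0.0, 0.34, 0.94, -0.0]
contact_force: [-0.3, -0.4, -1.7]
opening: 0.0142
finger_force: 30.0
```

>>> servo_tool([
  {"dx":0,"dy":0,"dz":2,"turn":0,"claw":-1},
  {"dx":0,"dy":0,"dz":0,"turn":0,"claw":-1},
])

```text
time_s: 6.08
eef_pos: [0.4292, -0.1494, 0.1214]
ee_rot: [0.001, 0.34, 0.94, -0.0]
contact_force: [1.1, 0.0, -3.3]
opening: 0.0136
finger_force: 30.0
```

>>> servo_tool([
  {"dx":0,"dy":0,"dz":1.5,"turn":0,"claw":-1},
  {"dx":0,"dy":0,"dz":0,"turn":0,"claw":-1},
])

```text
time_s: 6.25
eef_pos: [0.4288, -0.1494, 0.1191]
ee_rot: [0.0, 0.34, 0.94, -0.0]
contact_force: [0.3, -0.4, -3.2]
opening: 0.0132
finger_force: 30.0
```

>>> servo_tool([
  {"dx":0,"dy":0,"dz":2,"turn":0,"claw":-1},
  {"dx":0,"dy":0,"dz":1,"turn":0,"claw":-1},
  {"dx":0,"dy":0,"dz":0,"turn":0,"claw":-1},
])

```text
time_s: 6.5
eef_pos: [0.4285, -0.1493, 0.1155]
ee_rot: [-0.0, 0.34, 0.94, 0.0]
contact_force: [-0.7, 0.3, -2.9]
opening: 0.0139
finger_force: 30.0
```

>>> servo_tool([
  {"dx":0,"dy":0,"dz":2,"turn":0,"claw":-1},
  {"dx":0,"dy":0,"dz":0,"turn":0,"claw":-1},
])

```text
time_s: 6.67
eef_pos: [0.4286, -0.1494, 0.1134]
ee_rot: [0.0, 0.34, 0.94, -0.0]
contact_force: [1.3, -0.4, -1.6]
opening: 0.0141
finger_force: 30.0
```

>>> servo_tool([
  {"dx":0,"dy":0,"dz":0,"turn":0,"claw":-0.5},
  {"dx":0,"dy":0,"dz":0,"turn":0,"claw":-0.2},
  {"dx":0,"dy":0,"dz":0,"turn":0,"claw":0.3},
  {"dx":0,"dy":0,"dz":-3,"turn":0,"claw":1},
  {"dx":0,"dy":0,"dz":-4,"turn":0,"claw":1},
  {"dx":0,"dy":0,"dz":0,"turn":0,"claw":1},
  {"dx":0,"dy":0,"dz":0,"turn":0,"claw":1},
  {"dx":0,"dy":0,"dz":0,"turn":0,"claw":1},
])

```text
time_s: 7.33
eef_pos: [0.4286, -0.1494, 0.1208]
ee_rot: [0.0, 0.34, 0.94, -0.0]
contact_force: [0.2, 0.3, 0.2]
opening: 0.0637
finger_force: 0.0
```

```bash
python3 - <<'E'
from h import *
p,a,s=pose();print(p,a,s['finger_force'],s['opening'],s['contact_force'])
P,d,i=cap('wrist','w3.png')
W=world(d,i).reshape(400,640,3)
m=(d>0)&(W[...,2]>.008)&(W[...,2]<.06)&(np.hypot(W[...,0]-.404,W[...,1]-.003)>.04)&(abs(W[...,0]-.42)<.11)&(abs(W[...,1]+.12)<.13)
m[230:]=0
Q=W[m];u=np.array([.643,.766]);v=np.array([-.766,.643]);r=Q[:,:2]-p[:2]
for b in np.arange(0,.14,.02):
    k=(r@v>b)&(r@v<b+.02)
    if k.sum()>5:print(round(b,2),k.sum(),'perp',(r[k]@u).min().round(4),(r[k]@u).max().round(4),'z',Q[k,2].max().round(4))
E
```

```text
[ 0.42861804 -0.14940616  0.12075906] 140.19240320802876 0.0 0.0636822725951894 [0.17367848 0.29777584 0.22620396]
0.0 1015 perp -0.0431 0.0435 z 0.0447
0.02 824 perp -0.0069 0.0067 z 0.0358
0.04 880 perp -0.0069 0.0072 z 0.0335
0.06 879 perp -0.0068 0.0071 z 0.0317
0.08 971 perp -0.0073 0.0069 z 0.0314
0.1 191 perp -0.0073 0.0069 z 0.0272
```

>>> servo_tool([
  {"dx":0,"dy":0,"dz":0,"turn":0,"claw":1},
  {"dx":0,"dy":0,"dz":0,"turn":0,"claw":1},
  {"dx":0,"dy":0,"dz":0,"turn":0,"claw":1},
  {"dx":0,"dy":20,"dz":0,"turn":0,"claw":1},
  {"dx":0,"dy":15,"dz":0,"turn":0,"claw":1},
  {"dx":0,"dy":4,"dz":0,"turn":0,"claw":1},
  {"dx":0,"dy":4,"dz":0,"turn":0,"claw":1},
  {"dx":0,"dy":4,"dz":0,"turn":0,"claw":1},
])

```text
time_s: 8.05
eef_pos: [0.4586, -0.1133, 0.1206]
ee_rot: [-0.0, 0.34, 0.94, -0.0]
contact_force: [1.0, -0.4, -0.2]
opening: 0.094
finger_force: 0.0
```

>>> servo_tool([
  {"dx":0,"dy":4,"dz":0,"turn":0,"claw":1},
  {"dx":0,"dy":4,"dz":0,"turn":0,"claw":1},
  {"dx":0,"dy":4,"dz":0,"turn":0,"claw":1},
  {"dx":0,"dy":0,"dz":0,"turn":0,"claw":1},
  {"dx":0,"dy":0,"dz":0,"turn":0,"claw":1},
])

```text
time_s: 8.47
eef_pos: [0.4664, -0.104, 0.1206]
ee_rot: [-0.0, 0.34, 0.94, -0.0]
contact_force: [-0.1, 0.3, -0.1]
opening: 0.0941
finger_force: 0.0
```

```bash
cat > wr.py <<'E'
from h import *
def flat(name=None):
    p,a,s=pose();print('pose',p.round(4),round(a,2),'op',round(s['opening'],4),'t',s['time_s'])
    P,d,i=cap('wrist',name)
    W=world(d,i).reshape(400,640,3);f=np.radians(a);v=np.array([np.cos(f),np.sin(f)]);u=np.array([np.sin(f),-np.cos(f)])
    r=W[...,:2]-p[:2];x,y=r@v,r@u
    return p,a,P,W,x,y,d
E
python3 - <<'E'
from wr import *
p,a,P,W,x,y,d=flat('w4.png')
m=(d>0)&(W[...,2]>.006)&(W[...,2]<.06)&(x>0)&(x<.14)&(abs(y)<.09)
m[225:]=0
for b in np.arange(0.02,.14,.02):
    k=m&(x>b)&(x<b+.02)
    if k.sum()>5:print(round(b,2),k.sum(),'y',y[k].min().round(4),y[k].max().round(4),'z',W[k][:,2].max().round(4))
E
```

```text
pose [ 0.4664 -0.104   0.1206] 140.2 op 0.0941 t 8.4667
0.02 1087 y -0.0421 -0.0175 z 0.0168
0.04 1129 y -0.0435 -0.0197 z 0.0166
0.06 1227 y -0.0462 -0.0222 z 0.0165
0.08 2594 y -0.0511 0.0573 z 0.06
0.1 1422 y -0.0471 0.0661 z 0.06
0.12 61 y 0.0218 0.0236 z 0.0585
```

```bash
python3 - <<'E'
from h import *
rows([(.395,-.088,.22,-33.5)],p=(.4664,-.104,.18),psi=140.2,claw=.2)
E
```

```text
[{"dx":2.2,"dy":-1.2,"dz":-1.4,"turn":0.105,"claw":0.2},{"dx":2.1,"dy":-1.4,"dz":-1.4,"turn":0.105,"claw":0.2},{"dx":2.0,"dy":-1.6,"dz":-1.4,"turn":0.105,"claw":0.2},{"dx":1.8,"dy":-1.8,"dz":-1.4,"turn":0.104,"claw":0.2},{"dx":1.6,"dy":-2.0,"dz":-1.4,"turn":0.105,"claw":0.2},{"dx":1.4,"dy":-2.1,"dz":-1.4,"turn":0.104,"claw":0.2},{"dx":1.1,"dy":-2.2,"dz":-1.4,"turn":0.105,"claw":0.2},{"dx":0.9,"dy":-2.4,"dz":-1.4,"turn":0.104,"claw":0.2}]
[{"dx":0.6,"dy":-2.4,"dz":-1.4,"turn":0.105,"claw":0.2},{"dx":0.4,"dy":-2.5,"dz":-1.4,"turn":0.104,"claw":0.2},{"dx":0.1,"dy":-2.5,"dz":-1.4,"turn":0.105,"claw":0.2},{"dx":-0.1,"dy":-2.5,"dz":-1.4,"turn":0.104,"claw":0.2},{"dx":-0.4,"dy":-2.5,"dz":-1.4,"turn":0.105,"claw":0.2},{"dx":-0.7,"dy":-2.4,"dz":-1.4,"turn":0.104,"claw":0.2},{"dx":-0.9,"dy":-2.4,"dz":-1.4,"turn":0.105,"claw":0.2},{"dx":-1.1,"dy":-2.2,"dz":-1.4,"turn":0.104,"claw":0.2}]
[{"dx":-1.4,"dy":-2.1,"dz":-1.4,"turn":0.105,"claw":0.2},{"dx":-1.6,"dy":-2.0,"dz":-1.3,"turn":0.104,"claw":0.2},{"dx":-1.8,"dy":-1.8,"dz":-1.4,"turn":0.105,"claw":0.2},{"dx":-2.0,"dy":-1.6,"dz":-1.3,"turn":0.104,"claw":0.2},{"dx":-2.1,"dy":-1.4,"dz":-1.4,"turn":0.105,"claw":0.2},{"dx":-2.2,"dy":-1.2,"dz":-1.3,"turn":0.104,"claw":0.2},{"dx":-2.4,"dy":-0.9,"dz":-1.4,"turn":0.105,"claw":0.2},{"dx":-2.4,"dy":-0.7,"dz":-1.3,"turn":0.104,"claw":0.2}]
[{"dx":-2.5,"dy":-0.4,"dz":-1.4,"turn":0.105,"claw":0.2},{"dx":-2.5,"dy":-0.1,"dz":-1.3,"turn":0.104,"claw":0.2},{"dx":-2.5,"dy":0.1,"dz":-1.4,"turn":0.105,"claw":0.2},{"dx":-2.5,"dy":0.4,"dz":-1.3,"turn":0.104,"claw":0.2},{"dx":-2.4,"dy":0.7,"dz":-1.4,"turn":0.105,"claw":0.2}]
end [ 0.395 -0.088  0.22 ] -33.52
```

>>> servo_tool([
  {"dx":0,"dy":0,"dz":-35,"turn":0,"claw":0.2},
  {"dx":0,"dy":0,"dz":-35,"turn":0,"claw":0.2},
  {"dx":22,"dy":-11,"dz":-15,"turn":0.12,"claw":0.2},
  {"dx":22,"dy":-11,"dz":-15,"turn":0.12,"claw":0.2},
  {"dx":22,"dy":-11,"dz":0,"turn":0.12,"claw":0.2},
  {"dx":0,"dy":0,"dz":0,"turn":0.12,"claw":0.2},
  {"dx":0,"dy":0,"dz":0,"turn":0.12,"claw":0.2},
  {"dx":0,"dy":0,"dz":0,"turn":0.12,"claw":0.2},
])

```text
time_s: 9.18
eef_pos: [0.3971, -0.0788, 0.221]
ee_rot: [0.0, 0.652, 0.758, 0.0]
contact_force: [0.7, -0.3, -0.4]
opening: 0.0563
finger_force: 0.0
```

>>> servo_tool([
  {"dx":0,"dy":0,"dz":0,"turn":0.12,"claw":0.2},
  {"dx":0,"dy":0,"dz":0,"turn":0.12,"claw":0.2},
  {"dx":0,"dy":0,"dz":0,"turn":0.12,"claw":0.2},
  {"dx":0,"dy":0,"dz":0,"turn":0.12,"claw":0.2},
  {"dx":0,"dy":0,"dz":0,"turn":0.12,"claw":0.2},
  {"dx":0,"dy":0,"dz":0,"turn":0.12,"claw":0.2},
  {"dx":0,"dy":0,"dz":0,"turn":0.12,"claw":0.2},
  {"dx":0,"dy":0,"dz":0,"turn":0.12,"claw":0.2},
])

```text
time_s: 9.85
eef_pos: [0.3973, -0.079, 0.2207]
ee_rot: [0.0, 0.929, 0.371, -0.0]
contact_force: [-1.2, 0.5, 0.0]
opening: 0.0565
finger_force: 0.0
```

>>> servo_tool([
  {"dx":0,"dy":0,"dz":0,"turn":0.12,"claw":0.2},
  {"dx":0,"dy":0,"dz":0,"turn":0.12,"claw":0.2},
  {"dx":0,"dy":0,"dz":0,"turn":0.12,"claw":0.2},
  {"dx":0,"dy":0,"dz":0,"turn":0.12,"claw":0.2},
  {"dx":0,"dy":0,"dz":0,"turn":0.12,"claw":0.2},
  {"dx":0,"dy":0,"dz":0,"turn":0.12,"claw":0.2},
  {"dx":0,"dy":0,"dz":0,"turn":0.12,"claw":0.2},
  {"dx":0,"dy":0,"dz":0,"turn":0.12,"claw":0.2},
])

```text
time_s: 10.52
eef_pos: [0.3973, -0.079, 0.2207]
ee_rot: [0.0, 0.995, -0.1, -0.0]
contact_force: [0.6, -0.3, 0.0]
opening: 0.0566
finger_force: 0.0
```

>>> servo_tool([
  {"dx":0,"dy":0,"dz":0,"turn":0.12,"claw":0.2},
  {"dx":0,"dy":0,"dz":0,"turn":0.06,"claw":0.2},
  {"dx":0,"dy":0,"dz":0,"turn":0,"claw":0.2},
  {"dx":0,"dy":0,"dz":0,"turn":0,"claw":0.2},
])

```text
time_s: 10.85
eef_pos: [0.3973, -0.0789, 0.2206]
ee_rot: [0.0, 0.983, -0.184, -0.0]
contact_force: [0.1, -0.5, 0.3]
opening: 0.0566
finger_force: 0.0
```

```bash
python3 - <<'E'
from wr import *
p,a,P,W,x,y,d=flat('w5.png')
m=(d>0)&(W[...,2]>.008)&(W[...,2]<.03)&(x>0)&(x<.22)&(abs(y)<.08)
k=cv2.connectedComponentsWithStats(m.astype(np.uint8))
for j in range(1,k[0]):
    if k[2][j,4]<400: continue
    q=k[1]==j;print('comp',k[2][j],W[q].mean(0).round(4))
    for b in np.arange(0,.24,.015):
        t=q&(x>b)&(x<b+.015)
        if t.sum()>5:print(round(b,3),t.sum(),'y',y[t].min().round(4),y[t].max().round(4),'z',np.median(W[t][:,2]).round(4),'xmax',x[t].max().round(4))
E
```

```text
pose [ 0.3973 -0.0789  0.2206] -21.26 op 0.0566 t 10.85
comp [ 315    9   84  184 5179] [ 0.4694 -0.1361  0.0144]
0.0 345 y -0.0019 0.0227 z 0.0146 xmax 0.0149
0.015 350 y 0.0011 0.0261 z 0.0146 xmax 0.03
0.03 374 y 0.0049 0.0288 z 0.0146 xmax 0.0447
0.045 383 y 0.0077 0.0323 z 0.0145 xmax 0.0595
0.06 405 y 0.0105 0.0357 z 0.0146 xmax 0.075
0.075 405 y 0.014 0.0445 z 0.0145 xmax 0.0895
0.09 787 y 0.0092 0.0605 z 0.0145 xmax 0.105
0.105 892 y 0.0037 0.0658 z 0.0144 xmax 0.12
0.12 477 y 0.0037 0.0685 z 0.0143 xmax 0.135
0.135 503 y 0.0063 0.0719 z 0.0143 xmax 0.1499
0.15 258 y 0.0089 0.0716 z 0.0141 xmax 0.1637
```

View pics/w5.png

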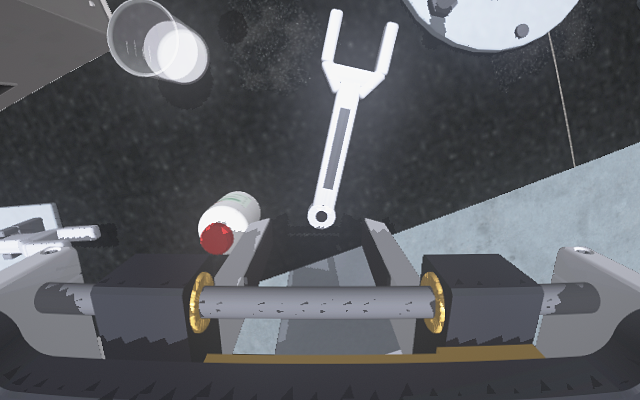

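The wrench lies flat, with the jaws at the top around (360,45) and the eye at (321,216). It is clear of the vessel base (upper right) and of the bottle and beaker.

```bash
cat >> wr.py <<'E'
def fit(p,a,W,x,y,d,xm=(0,.22),ym=.08,z=(.008,.03),yaw0=None):
    m=(d>0)&(W[...,2]>z[0])&(W[...,2]<z[1])&(x>xm[0])&(x<xm[1])&(abs(y)<ym)
    k=cv2.connectedComponentsWithStats(m.astype(np.uint8));j=1+np.argmax(k[2][1:,4]);Q=W[k[1]==j][:,:2]
    yaw=a if yaw0 is None else yaw0
    for _ in range(4):
        f=np.radians(yaw);e=np.array([np.cos(f),np.sin(f)]);n=np.array([-e[1],e[0]])
        X,Y=Q@e,Q@n;tip=np.percentile(X,99.7)
        c=[];xs=np.arange(tip-.165,tip-.075,.005)
        xs=[b for b in xs if ((X>b)&(X<b+.005)).sum()>20]
        for b in xs:
            s=Y[(X>b)&(X<b+.005)];c.append((s.min()+s.max())/2)
        g=np.polyfit(xs,c,1);yaw+=np.degrees(np.arctan(g[0]))
    o=e*(tip-.02)+n*np.polyval(g,tip-.02);hd=Y[X>tip-.05]
    print('yaw',yaw.round(2),'origin',o.round(4),'head mid off',((hd.min()+hd.max())/2-np.polyval(g,tip-.02)).round(4),'headw',(hd.max()-hd.min()).round(4))
    return o,yaw,e,n
E
python3 - <<'E'
from wr import *
p,a,P,W,x,y,d=flat()
o,yaw,e,n=fit(p,a,W,x,y,d,yaw0=-33.2)
g=o-.105*e;print(g)
rows([(*g,.17,yaw),(*g,.101,yaw)],claw=.2)
E
```

```text
pose [ 0.3973 -0.0789  0.2207] -21.24 op 0.0565 t 10.9
yaw -33.08 origin [ 0.512  -0.1642] head mid off -0.0001 headw 0.0624
[ 0.42404435 -0.10686015]
[{"dx":17.5,"dy":8.2,"dz":25.3,"turn":0.103,"claw":0.2},{"dx":18.3,"dy":6.4,"dz":25.3,"turn":0.103,"claw":0.2},{"dx":-0.0,"dy":-0.0,"dz":23.0,"turn":0.0,"claw":0.2},{"dx":-0.0,"dy":-0.0,"dz":23.0,"turn":0.0,"claw":0.2},{"dx":-0.0,"dy":-0.0,"dz":23.0,"turn":0.0,"claw":0.2}]
end [ 0.4241 -0.1069  0.101 ] -33.06
```

>>> servo_tool([
  {"dx":17.5,"dy":8,"dz":25,"turn":0.103,"claw":0.2},
  {"dx":18.5,"dy":6.5,"dz":25,"turn":0.103,"claw":0.2},
  {"dx":0,"dy":0,"dz":23,"turn":0,"claw":0.2},
  {"dx":0,"dy":0,"dz":23,"turn":0,"claw":0.2},
  {"dx":0,"dy":0,"dz":15,"turn":0,"claw":0.2},
  {"dx":0,"dy":0,"dz":8,"turn":0,"claw":0.2},
  {"dx":0,"dy":0,"dz":0,"turn":0,"claw":0.2},
])

```text
time_s: 11.53
eef_pos: [0.4237, -0.1067, 0.1004]
ee_rot: [-0.0, 0.959, -0.285, -0.001]
contact_force: [-0.4, 1.0, 0.4]
opening: 0.0568
finger_force: 0.0
```

>>> servo_tool([
  {"dx":0,"dy":0,"dz":0,"turn":0,"claw":-0.3},
  {"dx":0,"dy":0,"dz":0,"turn":0,"claw":-1},
  {"dx":0,"dy":0,"dz":0,"turn":0,"claw":-1},
  {"dx":0,"dy":0,"dz":0,"turn":0,"claw":-1},
  {"dx":0,"dy":0,"dz":0,"turn":0,"claw":-1},
  {"dx":0,"dy":0,"dz":0,"turn":0,"claw":-1},
])

```text
time_s: 12.03
eef_pos: [0.4244, -0.107, 0.102]
ee_rot: [0.0, 0.958, -0.285, 0.0]
contact_force: [-0.4, -0.2, 4.7]
opening: 0.0216
finger_force: 30.0
```

```bash
python3 - <<'E'
from h import *
p,a,s=pose();print(p,a,s['finger_force'],s['opening'],s['contact_force'])
E
```

```text
[ 0.42437606 -0.10696996  0.10203805] -33.175845471834165 30.003627240657806 0.021588571290862668 [-0.35727781 -0.21445784  4.73792951]
```

```bash
python3 - <<'E'
from h import *
p,a,s=pose()
rows([(*p[:2],.23,a),(.37,-.30,.23,-1)],claw=-1,smax=30)
E
```

```text
[{"dx":0.0,"dy":-0.0,"dz":-25.6,"turn":-0.0,"claw":-1},{"dx":0.0,"dy":-0.0,"dz":-25.6,"turn":-0.0,"claw":-1},{"dx":0.0,"dy":-0.0,"dz":-25.6,"turn":-0.0,"claw":-1},{"dx":0.0,"dy":-0.0,"dz":-25.6,"turn":-0.0,"claw":-1},{"dx":0.0,"dy":-0.0,"dz":-25.6,"turn":-0.0,"claw":-1},{"dx":8.6,"dy":27.3,"dz":0.0,"turn":-0.08,"claw":-1},{"dx":6.4,"dy":27.9,"dz":0.0,"turn":-0.08,"claw":-1},{"dx":4.1,"dy":28.4,"dz":0.0,"turn":-0.08,"claw":-1}]
[{"dx":1.8,"dy":28.6,"dz":0.0,"turn":-0.08,"claw":-1},{"dx":-0.4,"dy":28.6,"dz":0.0,"turn":-0.081,"claw":-1},{"dx":-2.8,"dy":28.5,"dz":0.0,"turn":-0.08,"claw":-1},{"dx":-5.0,"dy":28.3,"dz":0.0,"turn":-0.081,"claw":-1}]
end [ 0.37 -0.3   0.23] -0.98
```

>>> servo_tool([
  {"dx":0,"dy":0,"dz":-15,"turn":0,"claw":-1},
  {"dx":0,"dy":0,"dz":-28,"turn":0,"claw":-1},
  {"dx":0,"dy":0,"dz":-28,"turn":0,"claw":-1},
  {"dx":0,"dy":0,"dz":-28,"turn":0,"claw":-1},
  {"dx":0,"dy":0,"dz":-28,"turn":0,"claw":-1},
  {"dx":8.5,"dy":27,"dz":0,"turn":-0.08,"claw":-1},
  {"dx":6.5,"dy":28,"dz":0,"turn":-0.08,"claw":-1},
  {"dx":4,"dy":28.5,"dz":0,"turn":-0.08,"claw":-1},
])

```text
time_s: 12.7
eef_pos: [0.4005, -0.1902, 0.229]
ee_rot: [0.0, 0.986, -0.166, 0.0]
contact_force: [0.1, 0.0, -3.4]
opening: 0.0213
finger_force: 30.0
```

>>> servo_tool([
  {"dx":2,"dy":28.5,"dz":0,"turn":-0.08,"claw":-1},
  {"dx":-0.5,"dy":28.5,"dz":0,"turn":-0.08,"claw":-1},
  {"dx":-3,"dy":28.5,"dz":0,"turn":-0.08,"claw":-1},
  {"dx":-5,"dy":28.5,"dz":0,"turn":-0.08,"claw":-1},
  {"dx":0,"dy":0,"dz":0,"turn":0,"claw":-1},
  {"dx":0,"dy":0,"dz":0,"turn":0,"claw":-1},
])

```text
time_s: 13.2
eef_pos: [0.3691, -0.3005, 0.2282]
ee_rot: [-0.0, 1.0, -0.011, -0.0]
contact_force: [0.1, -0.2, -3.0]
opening: 0.0217
finger_force: 30.0
```

```bash
cat > vs.py <<'E'
from wr import *
from scipy.optimize import least_squares
def vessel(name=None):
    p,a,P,W,x,y,d=flat(name)
    # pillar points in z .055-.095 band near expected, plus balls
    C=np.array([.5525,-.307]);r=W[...,:2]-C;R=np.hypot(r[...,0],r[...,1])
    m=(d>0)&(W[...,2]>.075)&(W[...,2]<.107)&(R>.055)&(R<.095);m[280:]=0
    k=cv2.connectedComponentsWithStats(m.astype(np.uint8))
    B=[]
    for j in range(1,k[0]):
        Q=W[k[1]==j]
        if len(Q)<60: continue
        s=Q[Q[:,2]>Q[:,2].max()-.012]
        f=least_squares(lambda c:np.linalg.norm(s-c,axis=1)-.0085,s.mean(0)-[0,0,.005],loss='soft_l1',f_scale=.001)
        print('ball',len(Q),f.x.round(4),'ang',np.degrees(np.arctan2(*(f.x[:2]-C)[::-1])).round(1),'r',np.hypot(*(f.x[:2]-C)).round(4))
        B.append(f.x)
    # wrench points
    m=(d>0)&(x>.02)&(x<.15)&(abs(y)<.045)&(W[...,2]>.11)&(W[...,2]<.2);m[240:]=0
    for b in np.arange(.02,.15,.015):
        t=m&(x>b)&(x<b+.015)
        if t.sum()>8:print(round(b,3),t.sum(),'y',y[t].min().round(4),y[t].max().round(4),'z',np.median(W[t][:,2]).round(4),'xm',x[t].max().round(4))
    return p,a,P,W,x,y,d,B
if __name__=='__main__': vessel('w6.png')
E
python3 vs.py
```

```text
pose [ 0.3691 -0.3005  0.2282] -1.25 op 0.0217 t 13.2
ball 463 [ 0.5164 -0.2409  0.0909] ang 118.7 r 0.0753
ball 516 [ 0.5124 -0.3709  0.0907] ang -122.1 r 0.0754
0.02 948 y -0.0113 0.0108 z 0.1405 xm 0.035
0.035 999 y -0.011 0.0105 z 0.1403 xm 0.05
0.05 1380 y -0.0201 0.0196 z 0.14 xm 0.0648
0.065 2573 y -0.0291 0.0296 z 0.1399 xm 0.0798
0.08 1495 y -0.0311 0.0314 z 0.1394 xm 0.095
0.095 1369 y -0.0311 0.031 z 0.1393 xm 0.11
0.11 1378 y -0.0313 0.0309 z 0.1392 xm 0.125
0.125 40 y -0.0285 0.0286 z 0.1381 xm 0.1263
```

View pics/w6.png

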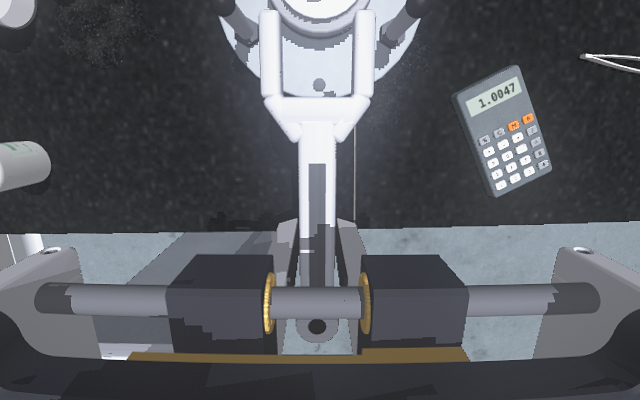

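The wrench is held level and central, with its jaw tips near (272,15) and (364,15). The two near pillars give the vessel centre as (0.5519, −0.3071) with yaw −1.8°, which agrees with the top view.

>>> servo_tool([
  {"dx":25.5,"dy":0.5,"dz":0,"turn":0.003,"claw":-1},
  {"dx":25.5,"dy":0.5,"dz":0,"turn":0.003,"claw":-1},
  {"dx":25.5,"dy":0.5,"dz":0,"turn":0.003,"claw":-1},
  {"dx":0,"dy":0,"dz":25,"turn":0,"claw":-1},
  {"dx":0,"dy":0,"dz":15,"turn":0,"claw":-1},
  {"dx":0,"dy":0,"dz":0,"turn":0,"claw":-1},
])

```text
time_s: 13.75
eef_pos: [0.4458, -0.301, 0.1855]
ee_rot: [-0.002, 1.0, -0.014, -0.002]
contact_force: [0.2, 0.5, -4.0]
opening: 0.0216
finger_force: 30.0
```

```bash
python3 - <<'E'
from vs import *
p,a,P,W,x,y,d,B=vessel('w7.png')
E
```

```text
pose [ 0.4458 -0.301   0.1855] -1.57 op 0.0216 t 13.75
ball 789 [ 0.5161 -0.2409  0.0906] ang 118.8 r 0.0755
ball 853 [ 0.5122 -0.3706  0.0907] ang -122.3 r 0.0753
ball 2562 [ 0.4786 -0.3014  0.0957] ang 175.7 r 0.0741
```

View pics/w7.png

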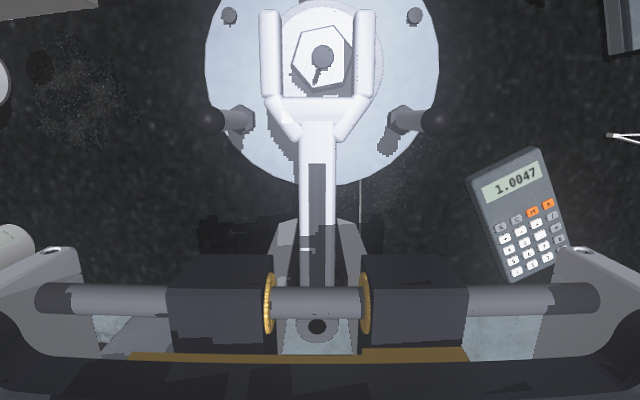

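The open mouth is above the cap. The cap's hexagon sits at about (322,57), slightly turned, and its mark runs to (317,82). I'll measure the hexagon angle numerically.

```bash
python3 - <<'E'
from wr import *
p,a,P,W,x,y,d=flat()
C=np.array([.5519,-.3071]);r=W[...,:2]-C;R=np.hypot(r[...,0],r[...,1])
m=(d>0)&(abs(W[...,2]-.07)<.004)&(R<.026);print(m.sum(),np.median(W[m][:,2]))
k=cv2.connectedComponentsWithStats(m.astype(np.uint8));j=1+np.argmax(k[2][1:,4]);m=k[1]==j
c=W[m][:,:2];print('ext',c.min(0),c.max(0),len(c))
hull=cv2.convexHull(((c-C)*1e6).astype(np.int32))[:,0]/1e6
best=[]
from scipy.optimize import minimize
def cost(v):
    n=np.radians(v[2]+90+60*np.arange(6));N=np.c_[np.cos(n),np.sin(n)]
    s=((hull-v[:2])@N.T).max(1)-.018
    return np.abs(s).sum()
for t0 in range(-30,30,6):
    f=minimize(cost,[0,0,t0],method='Nelder-Mead');best.append((f.fun,*f.x))
best.sort();print(len(hull));[print(np.round(b,4)) for b in best[:3]]
print(np.round(np.c_[hull,np.degrees(np.arctan2(hull[:,1],hull[:,0])),np.hypot(*hull.T)],4).tolist())
# dark mark
g=P.mean(2);mk=(g<110)&(R<.02);mk[150:]=0
t=W[mk&(abs(W[...,2]-.07)<.005)][:,:2]-C;print('mark',len(t),t.mean(0) if len(t) else '')
E
```

```text
pose [ 0.4461 -0.3016  0.1874] -1.58 op 0.0219 t 13.8
2838 0.07061791506276803
ext [ 0.53232662 -0.32586837] [ 0.57084124 -0.28738298] 2837
21
[ 3.50000e-03 -3.00000e-04  1.00000e-04  3.97176e+01]
[ 3.50000e-03 -3.00000e-04  1.00000e-04 -2.02823e+01]
[ 3.50000e-03 -3.00000e-04  1.00000e-04  3.97176e+01]
[[0.0189, -0.0053, -15.6044, 0.0197], [0.0171, 0.0059, 19.0024, 0.0181], [0.0153, 0.0133, 41.0461, 0.0203], [0.0004, 0.019, 88.8762, 0.019], [-0.0022, 0.0196, 96.5025, 0.0198], [-0.0034, 0.0197, 99.7133, 0.02], [-0.0056, 0.0187, 106.7195, 0.0195], [-0.0077, 0.0173, 114.0658, 0.019], [-0.0093, 0.0163, 119.8085, 0.0188], [-0.0175, 0.0095, 151.4711, 0.02], [-0.0196, 0.0076, 158.698, 0.021], [-0.0195, 0.0057, 163.603, 0.0203], [-0.0195, 0.0051, 165.3073, 0.0201], [-0.0164, -0.0128, -141.9448, 0.0208], [-0.0144, -0.0136, -136.7351, 0.0198], [-0.0007, -0.0188, -92.0785, 0.0188], [0.0052, -0.0188, -74.5279, 0.0195], [0.0111, -0.0138, -51.1635, 0.0177], [0.0147, -0.0108, -36.2237, 0.0182], [0.0186, -0.0071, -20.8316, 0.0199], [0.0188, -0.0065, -19.0737, 0.0199]]
mark 8 [-0.00686475  0.00045372]
```

>>> servo_tool([
  {"dx":0,"dy":0,"dz":0,"turn":0,"claw":-1},
  {"dx":0,"dy":0,"dz":0,"turn":0,"claw":-1},
])

```text
time_s: 14.02
eef_pos: [0.4465, -0.3031, 0.19]
ee_rot: [0.001, 1.0, -0.014, 0.001]
contact_force: [-0.2, 0.3, -3.5]
opening: 0.0216
finger_force: 30.0
```

```bash
cat > arc.py <<'E'
from h import *
C=np.array([.5519,-.3071]);L=.1063
def at(yaw): return C-L*np.array([np.cos(np.radians(yaw)),np.sin(np.radians(yaw))])
def stat():
    p,a,s=pose();e=np.array([np.cos(np.radians(a)),np.sin(np.radians(a))])
    o=p[:2]+L*e
    print('p',p.round(4),'psi',round(a,2),'rel',round(a+1.8,1),'origin-C mm',((o-C)*1e3).round(1),'F',np.round(s['contact_force'],1),'T',np.round(s['wrist_torque'],2),'op',round(s['opening'],4),'t',round(s['time_s'],2))
    return p,a
E
python3 - <<'E'
from arc import *
p,a=stat();z=p[2]
rows([(*at(y),z,y) for y in np.linspace(a,36.2,9)[1:]],claw=-1,n=1)
E
```

```text
p [ 0.4465 -0.3031  0.19  ] psi -1.62 rel 0.2 origin-C mm [0.8 1. ] F [-0.2  0.3 -3.5] T [0.06 0.09 0.01] op 0.0216 t 14.02
[{"dx":-0.4,"dy":9.8,"dz":-0.0,"turn":-0.083,"claw":-1},{"dx":0.3,"dy":8.8,"dz":-0.0,"turn":-0.082,"claw":-1},{"dx":0.4,"dy":8.7,"dz":-0.0,"turn":-0.083,"claw":-1},{"dx":0.3,"dy":8.8,"dz":-0.0,"turn":-0.082,"claw":-1},{"dx":0.4,"dy":8.8,"dz":-0.0,"turn":-0.083,"claw":-1},{"dx":0.4,"dy":8.7,"dz":-0.0,"turn":-0.082,"claw":-1},{"dx":0.3,"dy":8.8,"dz":-0.0,"turn":-0.083,"claw":-1},{"dx":0.4,"dy":8.7,"dz":-0.0,"turn":-0.082,"claw":-1}]
end [ 0.4661 -0.3698  0.19  ] 36.19
```

>>> servo_tool([
  {"dx":0,"dy":9.4,"dz":0,"turn":-0.083,"claw":-1},
  {"dx":0.3,"dy":8.8,"dz":0,"turn":-0.082,"claw":-1},
  {"dx":0.3,"dy":8.8,"dz":0,"turn":-0.083,"claw":-1},
  {"dx":0.3,"dy":8.8,"dz":0,"turn":-0.082,"claw":-1},
  {"dx":0.3,"dy":8.8,"dz":0,"turn":-0.083,"claw":-1},
  {"dx":0.3,"dy":8.8,"dz":0,"turn":-0.082,"claw":-1},
  {"dx":0.3,"dy":8.8,"dz":0,"turn":-0.083,"claw":-1},
  {"dx":0.3,"dy":8.8,"dz":0,"turn":-0.082,"claw":-1},
])

```text
time_s: 14.68
eef_pos: [0.4662, -0.3704, 0.1897]
ee_rot: [0.001, 0.95, 0.312, 0.0]
contact_force: [0.4, 1.2, -2.1]
opening: 0.0217
finger_force: 30.0
```

>>> servo_tool([
  {"dx":0,"dy":0,"dz":0,"turn":0,"claw":-1},
  {"dx":0,"dy":0,"dz":0,"turn":0,"claw":-1},
  {"dx":0,"dy":0,"dz":0,"turn":0,"claw":-1},
])

```text
time_s: 14.93
eef_pos: [0.4658, -0.3695, 0.189]
ee_rot: [0.0, 0.951, 0.309, 0.0]
contact_force: [0.0, -0.1, -3.4]
opening: 0.0215
finger_force: 30.0
```

```bash
python3 - <<'E'
from arc import *
from wr import flat
p,a=stat()
p,a,P,W,x,y,d=flat()
m=(d>0)&(x>.02)&(x<.15)&(abs(y)<.045)&(W[...,2]>.078)&(W[...,2]<.13);m[240:]=0
for b in np.arange(.02,.15,.015):
    t=m&(x>b)&(x<b+.015)
    if t.sum()>8:print(round(b,3),t.sum(),'y',y[t].min().round(4),y[t].max().round(4),'z',np.median(W[t][:,2]).round(4),'xm',x[t].max().round(4))
E
```

```text
p [ 0.4658 -0.3695  0.189 ] psi 36.04 rel 37.8 origin-C mm [-0.1  0.1] F [ 0.  -0.1 -3.4] T [-0.05  0.11  0.01] op 0.0215 t 14.93
pose [ 0.4658 -0.3695  0.189 ] 36.04 op 0.0215 t 14.9333
0.02 1111 y -0.011 0.0356 z 0.1011 xm 0.035
0.035 1462 y -0.0107 0.0363 z 0.1006 xm 0.05
0.05 1378 y -0.0198 0.0199 z 0.1008 xm 0.0648
0.065 2576 y -0.0291 0.0296 z 0.1007 xm 0.0799
0.08 1494 y -0.0308 0.0315 z 0.1003 xm 0.095
0.095 1374 y -0.031 0.0312 z 0.1002 xm 0.11
0.11 1377 y -0.0312 0.0311 z 0.1001 xm 0.125
0.125 31 y -0.0283 0.0302 z 0.0993 xm 0.1255
```

>>> servo_tool([
  {"dx":0,"dy":0,"dz":8,"turn":0,"claw":-1},
  {"dx":0,"dy":0,"dz":8,"turn":0,"claw":-1},
  {"dx":0,"dy":0,"dz":6,"turn":0,"claw":-1},
  {"dx":0,"dy":0,"dz":5,"turn":0,"claw":-1},
  {"dx":0,"dy":0,"dz":5,"turn":0,"claw":-1},
  {"dx":0,"dy":0,"dz":0,"turn":0,"claw":-1},
  {"dx":0,"dy":0,"dz":0,"turn":0,"claw":-1},
])

```text
time_s: 15.57
eef_pos: [0.4659, -0.3698, 0.1563]
ee_rot: [-0.0, 0.951, 0.311, -0.0]
contact_force: [0.2, -0.2, -2.0]
opening: 0.0215
finger_force: 30.0
```

```bash
python3 - <<'E'
from arc import *
stat()
E
```

```text
p [ 0.4659 -0.3698  0.1563] psi 36.19 rel 38.0 origin-C mm [-0.2  0. ] F [ 0.2 -0.2 -2. ] T [-0.05  0.04  0.  ] op 0.0215 t 15.57
```

>>> servo_tool([
  {"dx":0.3,"dy":-7.4,"dz":0,"turn":0.07,"claw":-1},
  {"dx":0.3,"dy":-7.4,"dz":0,"turn":0.07,"claw":-1},
  {"dx":0.3,"dy":-7.4,"dz":0,"turn":0.07,"claw":-1},
  {"dx":0.2,"dy":-7.4,"dz":0,"turn":0.07,"claw":-1},
  {"dx":0.3,"dy":-7.4,"dz":0,"turn":0.07,"claw":-1},
  {"dx":0.2,"dy":-7.4,"dz":0,"turn":0.07,"claw":-1},
])

```text
time_s: 16.07
eef_pos: [0.448, -0.3296, 0.1572]
ee_rot: [0.001, 0.995, 0.104, 0.0]
contact_force: [1.8, -1.8, -3.5]
opening: 0.0218
finger_force: 30.0
```

```bash
python3 - <<'E'
from arc import *
stat()
E
```

```text
p [ 0.448  -0.3296  0.1572] psi 11.94 rel 13.7 origin-C mm [ 0.1 -0.5] F [ 1.8 -1.8 -3.5] T [-0.36 -0.21  0.15] op 0.0218 t 16.07
```

>>> servo_tool([
  {"dx":0.3,"dy":-7.4,"dz":0,"turn":0.07,"claw":-1},
  {"dx":0.3,"dy":-7.4,"dz":0,"turn":0.07,"claw":-1},
  {"dx":0.3,"dy":-7.4,"dz":0,"turn":0.07,"claw":-1},
  {"dx":0.2,"dy":-7.4,"dz":0,"turn":0.07,"claw":-1},
  {"dx":0.3,"dy":-7.4,"dz":0,"turn":0.07,"claw":-1},
  {"dx":0.2,"dy":-7.4,"dz":0,"turn":0.07,"claw":-1},
  {"dx":0.3,"dy":-7.4,"dz":0,"turn":0.07,"claw":-1},
])

```text
time_s: 16.65
eef_pos: [0.4497, -0.2781, 0.1571]
ee_rot: [0.0, 0.99, -0.14, 0.0]
contact_force: [-1.7, -2.2, -2.5]
opening: 0.022
finger_force: 30.0
```

>>> servo_tool([
  {"dx":0.3,"dy":-7.4,"dz":0,"turn":0.07,"claw":-1},
  {"dx":0.3,"dy":-7.4,"dz":0,"turn":0.07,"claw":-1},
  {"dx":0.3,"dy":-7.4,"dz":0,"turn":0.07,"claw":-1},
  {"dx":0.2,"dy":-7.4,"dz":0,"turn":0.07,"claw":-1},
  {"dx":0.3,"dy":-7.4,"dz":0,"turn":0.07,"claw":-1},
  {"dx":0,"dy":0,"dz":0,"turn":0,"claw":-1},
])

```text
time_s: 17.15
eef_pos: [0.4662, -0.2445, 0.1569]
ee_rot: [0.0, 0.951, -0.31, -0.0]
contact_force: [-3.6, 0.7, -3.3]
opening: 0.0216
finger_force: 30.0
```

```bash
python3 - <<'E'
from arc import *
stat()
E
```

```text
p [ 0.4662 -0.2445  0.1569] psi -36.13 rel -34.3 origin-C mm [ 0.2 -0. ] F [-3.6  0.7 -3.3] T [ 0.24  0.65 -0.03] op 0.0216 t 17.15
```

>>> servo_tool([
  {"dx":0.2,"dy":5.5,"dz":0,"turn":-0.052,"claw":-1},
  {"dx":0,"dy":0,"dz":-8,"turn":0,"claw":-1},
  {"dx":0,"dy":0,"dz":-12,"turn":0,"claw":-1},
  {"dx":0,"dy":0,"dz":-13,"turn":0,"claw":-1},
  {"dx":0,"dy":0,"dz":0,"turn":0,"claw":-1},
  {"dx":0,"dy":0,"dz":0,"turn":0,"claw":-1},
])

```text
time_s: 17.65
eef_pos: [0.4631, -0.25, 0.1905]
ee_rot: [0.0, 0.959, -0.284, 0.001]
contact_force: [-0.5, -0.6, -3.6]
opening: 0.0218
finger_force: 30.0
```

```bash
cat > hexa.py <<'E'
from wr import *
from scipy.optimize import minimize
def hexa():
    p,a,P,W,x,y,d=flat()
    C=np.array([.5519,-.3071]);r=W[...,:2]-C;R=np.hypot(r[...,0],r[...,1])
    m=(d>0)&(abs(W[...,2]-.07)<.004)&(R<.026)
    k=cv2.connectedComponentsWithStats(m.astype(np.uint8));j=1+np.argmax(k[2][1:,4]);c=W[k[1]==j][:,:2]
    h=cv2.convexHull(((c-C)*1e6).astype(np.int32))[:,0]/1e6
    def cost(v):
        n=np.radians(v[2]+90+60*np.arange(6));N=np.c_[np.cos(n),np.sin(n)]
        return np.abs(((h-v[:2])@N.T).max(1)-.018).sum()
    b=min((minimize(cost,[0,0,t],method='Nelder-Mead') for t in range(-30,30,6)),key=lambda f:f.fun)
    q=(-1.8-b.x[2])%60;print('n',len(c),'cost',b.fun,'q deg mod60:',q,'centre mm',b.x[:2]*1e3);return q
E
python3 - <<'E'
from hexa import *
from arc import *
p,a=stat();hexa()
E
```

```text
p [ 0.4631 -0.25    0.1905] psi -33.02 rel -31.2 origin-C mm [ 0.3 -0.8] F [-0.5 -0.6 -3.6] T [0.12 0.1  0.04] op 0.0218 t 17.65
pose [ 0.4631 -0.25    0.1905] -33.02 op 0.0218 t 17.65
n 2772 cost 0.005701760755874644 q deg mod60: 20.664639153181458 centre mm [-0.21863435  0.45192326]
```

```bash
python3 - <<'E'
from arc import *
p,a=stat()
rows([(*at(y),.189,y) for y in np.linspace(a,34.2,16)[1:]],claw=-1,n=1)
E
```

```text
p [ 0.4628 -0.2498  0.1897] psi -33.01 rel -31.2 origin-C mm [ 0.1 -0.6] F [ 0.1 -0.7 -4.3] T [ 0.1   0.07 -0.  ] op 0.0218 t 17.7
[{"dx":-0.1,"dy":7.9,"dz":0.7,"turn":-0.078,"claw":-1},{"dx":0.4,"dy":8.3,"dz":-0.0,"turn":-0.078,"claw":-1},{"dx":0.3,"dy":8.3,"dz":-0.0,"turn":-0.079,"claw":-1},{"dx":0.3,"dy":8.3,"dz":-0.0,"turn":-0.078,"claw":-1},{"dx":0.3,"dy":8.3,"dz":-0.0,"turn":-0.078,"claw":-1},{"dx":0.4,"dy":8.3,"dz":-0.0,"turn":-0.078,"claw":-1},{"dx":0.3,"dy":8.3,"dz":-0.0,"turn":-0.078,"claw":-1},{"dx":0.3,"dy":8.3,"dz":-0.0,"turn":-0.079,"claw":-1}]
[{"dx":0.4,"dy":8.3,"dz":-0.0,"turn":-0.078,"claw":-1},{"dx":0.3,"dy":8.3,"dz":-0.0,"turn":-0.078,"claw":-1},{"dx":0.3,"dy":8.3,"dz":-0.0,"turn":-0.078,"claw":-1},{"dx":0.3,"dy":8.3,"dz":-0.0,"turn":-0.078,"claw":-1},{"dx":0.4,"dy":8.3,"dz":-0.0,"turn":-0.079,"claw":-1},{"dx":0.3,"dy":8.3,"dz":-0.0,"turn":-0.078,"claw":-1},{"dx":0.3,"dy":8.3,"dz":-0.0,"turn":-0.078,"claw":-1}]
end [ 0.464  -0.3668  0.189 ] 34.19
```

>>> servo_tool([
  {"dx":0.1,"dy":7.9,"dz":0.5,"turn":-0.078,"claw":-1},
  {"dx":0.3,"dy":8.3,"dz":0,"turn":-0.078,"claw":-1},
  {"dx":0.3,"dy":8.3,"dz":0,"turn":-0.078,"claw":-1},
  {"dx":0.3,"dy":8.3,"dz":0,"turn":-0.078,"claw":-1},
  {"dx":0.3,"dy":8.3,"dz":0,"turn":-0.078,"claw":-1},
  {"dx":0.4,"dy":8.3,"dz":0,"turn":-0.079,"claw":-1},
  {"dx":0.3,"dy":8.3,"dz":0,"turn":-0.078,"claw":-1},
  {"dx":0.3,"dy":8.3,"dz":0,"turn":-0.079,"claw":-1},
])

```text
time_s: 18.37
eef_pos: [0.4455, -0.3127, 0.1883]
ee_rot: [-0.0, 1.0, 0.027, -0.0]
contact_force: [0.3, 0.3, -3.4]
opening: 0.0214
finger_force: 30.0
```

>>> servo_tool([
  {"dx":0.3,"dy":8.3,"dz":0,"turn":-0.078,"claw":-1},
  {"dx":0.3,"dy":8.3,"dz":0,"turn":-0.078,"claw":-1},
  {"dx":0.3,"dy":8.3,"dz":0,"turn":-0.078,"claw":-1},
  {"dx":0.3,"dy":8.3,"dz":0,"turn":-0.078,"claw":-1},
  {"dx":0.4,"dy":8.3,"dz":0,"turn":-0.079,"claw":-1},
  {"dx":0.3,"dy":8.3,"dz":0,"turn":-0.078,"claw":-1},
  {"dx":0.3,"dy":8.3,"dz":0,"turn":-0.078,"claw":-1},
  {"dx":0,"dy":0,"dz":0,"turn":0,"claw":-1},
])

```text
time_s: 19.03
eef_pos: [0.4641, -0.3676, 0.1882]
ee_rot: [-0.0, 0.955, 0.296, -0.0]
contact_force: [0.7, -0.4, -3.2]
opening: 0.0217
finger_force: 30.0
```

>>> servo_tool([
  {"dx":0,"dy":0,"dz":0,"turn":0,"claw":-1},
  {"dx":0,"dy":0,"dz":0,"turn":0,"claw":-1},
])

```text
time_s: 19.2
eef_pos: [0.4637, -0.3664, 0.1886]
ee_rot: [-0.0, 0.956, 0.293, -0.0]
contact_force: [-0.1, 0.6, -2.7]
opening: 0.0217
finger_force: 30.0
```

```bash
python3 - <<'E'
from hexa import *
from arc import *
p,a=stat();hexa()
E
```

```text
p [ 0.4637 -0.3664  0.1886] psi 34.05 rel 35.9 origin-C mm [-0.1  0.2] F [-0.1  0.6 -2.7] T [-0.06  0.02  0.04] op 0.0217 t 19.2
pose [ 0.4637 -0.3664  0.1886] 34.05 op 0.0217 t 19.2
n 2827 cost 0.0044995093452521485 q deg mod60: 20.90125508146 centre mm [-0.43608747  0.29037713]
```

Seat the wrench, then swing.

>>> servo_tool([
  {"dx":0,"dy":0,"dz":8,"turn":0,"claw":-1},
  {"dx":0,"dy":0,"dz":8,"turn":0,"claw":-1},
  {"dx":0,"dy":0,"dz":6,"turn":0,"claw":-1},
  {"dx":0,"dy":0,"dz":5,"turn":0,"claw":-1},
  {"dx":0,"dy":0,"dz":5,"turn":0,"claw":-1},
  {"dx":0,"dy":0,"dz":0,"turn":0,"claw":-1},
])

```text
time_s: 19.75
eef_pos: [0.4637, -0.3666, 0.1558]
ee_rot: [-0.001, 0.956, 0.294, -0.0]
contact_force: [-0.6, -0.1, -3.1]
opening: 0.0215
finger_force: 30.0
```

>>> servo_tool([
  {"dx":0.3,"dy":-7.4,"dz":0,"turn":0.07,"claw":-1},
  {"dx":0.3,"dy":-7.4,"dz":0,"turn":0.07,"claw":-1},
  {"dx":0.3,"dy":-7.4,"dz":0,"turn":0.07,"claw":-1},
  {"dx":0.2,"dy":-7.4,"dz":0,"turn":0.07,"claw":-1},
  {"dx":0.3,"dy":-7.4,"dz":0,"turn":0.07,"claw":-1},
  {"dx":0.2,"dy":-7.4,"dz":0,"turn":0.07,"claw":-1},
  {"dx":0.3,"dy":-7.4,"dz":0,"turn":0.07,"claw":-1},
  {"dx":0.2,"dy":-7.4,"dz":0,"turn":0.07,"claw":-1},
])

```text
time_s: 20.42
eef_pos: [0.4457, -0.3112, 0.1574]
ee_rot: [0.0, 1.0, 0.017, 0.0]
contact_force: [1.4, -1.8, -2.7]
opening: 0.0214
finger_force: 30.0
```

```bash
python3 - <<'E'
from arc import *
stat()
E
```

```text
p [ 0.4457 -0.3112  0.1574] psi 1.91 rel 3.7 origin-C mm [ 0.1 -0.5] F [ 1.4 -1.8 -2.7] T [-0.33 -0.13  0.21] op 0.0214 t 20.42
```

>>> servo_tool([
  {"dx":0.3,"dy":-7.4,"dz":0,"turn":0.07,"claw":-1},
  {"dx":0.3,"dy":-7.4,"dz":0,"turn":0.07,"claw":-1},
  {"dx":0.3,"dy":-7.4,"dz":0,"turn":0.07,"claw":-1},
  {"dx":0.2,"dy":-5.5,"dz":0,"turn":0.052,"claw":-1},
])

```text
time_s: 20.75
eef_pos: [0.4484, -0.2834, 0.1573]
ee_rot: [0.0, 0.993, -0.114, -0.0]
contact_force: [-1.6, -1.8, -3.4]
opening: 0.0215
finger_force: 30.0
```

>>> servo_tool([
  {"dx":0.2,"dy":-3.7,"dz":0,"turn":0.035,"claw":-1},
  {"dx":0,"dy":0,"dz":0,"turn":0,"claw":-1},
])

```text
time_s: 20.92
eef_pos: [0.4495, -0.2798, 0.1572]
ee_rot: [0.0, 0.991, -0.13, -0.0]
contact_force: [-3.3, 0.6, -3.8]
opening: 0.0218
finger_force: 30.0
```

```bash
python3 - <<'E'
from arc import *
stat()
E
```

```text
p [ 0.4495 -0.2798  0.1572] psi -14.97 rel -13.2 origin-C mm [ 0.3 -0.1] F [-3.3  0.6 -3.8] T [-0.03  0.75  0.03] op 0.0218 t 20.92
```

>>> servo_tool([
  {"dx":0.1,"dy":-3.7,"dz":0,"turn":0.035,"claw":-1},
  {"dx":0.1,"dy":-3.7,"dz":0,"turn":0.035,"claw":-1},
  {"dx":0,"dy":0,"dz":0,"turn":0,"claw":-1},
])

```text
time_s: 21.17
eef_pos: [0.4516, -0.273, 0.1571]
ee_rot: [-0.0, 0.986, -0.164, -0.0]
contact_force: [-4.6, -0.4, -2.5]
opening: 0.0215
finger_force: 30.0
```

>>> servo_tool([
  {"dx":0.1,"dy":-2.8,"dz":0,"turn":0.026,"claw":-1},
  {"dx":0,"dy":0,"dz":0,"turn":0,"claw":-1},
])

```text
time_s: 21.33
eef_pos: [0.4525, -0.2705, 0.1571]
ee_rot: [-0.0, 0.984, -0.177, -0.0]
contact_force: [-5.3, -0.3, -1.7]
opening: 0.0214
finger_force: 30.0
```

```bash
python3 - <<'E'
from arc import *
stat()
E
```

```text
p [ 0.4525 -0.2705  0.1571] psi -20.36 rel -18.6 origin-C mm [ 0.3 -0.4] F [-5.3 -0.3 -1.7] T [0.03 1.08 0.13] op 0.0214 t 21.33
```

>>> servo_tool([
  {"dx":0.1,"dy":-3.7,"dz":0,"turn":0.035,"claw":-1},
  {"dx":0,"dy":0,"dz":0,"turn":0,"claw":-1},
])

```text
time_s: 21.5
eef_pos: [0.454, -0.2671, 0.1571]
ee_rot: [-0.0, 0.981, -0.194, -0.0]
contact_force: [-4.4, -0.5, -3.0]
opening: 0.0217
finger_force: 30.0
```

>>> servo_tool([
  {"dx":0.1,"dy":-3.7,"dz":0,"turn":0.035,"claw":-1},
  {"dx":0,"dy":0,"dz":0,"turn":0,"claw":-1},
])

```text
time_s: 21.67
eef_pos: [0.4558, -0.264, 0.1573]
ee_rot: [0.0, 0.977, -0.211, 0.0]
contact_force: [-3.1, -3.8, -3.9]
opening: 0.022
finger_force: 30.0
```

```bash
python3 - <<'E'
from arc import *
stat()
E
```

```text
p [ 0.4558 -0.264   0.1573] psi -24.36 rel -22.6 origin-C mm [ 0.7 -0.7] F [-3.1 -3.8 -3.9] T [-0.45  0.63  0.12] op 0.022 t 21.67
```

>>> servo_tool([
  {"dx":0.1,"dy":-3.7,"dz":0,"turn":0.035,"claw":-1},
  {"dx":0,"dy":0,"dz":0,"turn":0,"claw":-1},
])

```text
time_s: 21.83
eef_pos: [0.4575, -0.261, 0.1575]
ee_rot: [0.001, 0.974, -0.228, 0.001]
contact_force: [-1.4, -6.0, -3.1]
opening: 0.0215
finger_force: 30.0
```

>>> servo_tool([
  {"dx":0.1,"dy":-2.8,"dz":0,"turn":0.026,"claw":-1},
  {"dx":0,"dy":0,"dz":0,"turn":0,"claw":-1},
])

```text
time_s: 22.0
eef_pos: [0.459, -0.2588, 0.1576]
ee_rot: [0.001, 0.971, -0.24, 0.001]
contact_force: [-1.0, -6.9, -4.2]
opening: 0.0215
finger_force: 30.0
```

```bash
python3 - <<'E'
from arc import *
stat()
E
```

```text
p [ 0.459  -0.2588  0.1576] psi -27.82 rel -26.0 origin-C mm [ 1.1 -1.3] F [-1.  -6.9 -4.2] T [-1.26  0.31  0.13] op 0.0215 t 22.0
```

>>> servo_tool([
  {"dx":0.1,"dy":-3.7,"dz":0,"turn":0.035,"claw":-1},
  {"dx":0,"dy":0,"dz":0,"turn":0,"claw":-1},
  {"dx":0,"dy":0,"dz":0,"turn":0,"claw":-1},
])

```text
time_s: 22.25
eef_pos: [0.4611, -0.2559, 0.1578]
ee_rot: [0.001, 0.966, -0.257, 0.002]
contact_force: [1.4, -9.1, -4.9]
opening: 0.0215
finger_force: 30.0
```

>>> servo_tool([
  {"dx":0.2,"dy":7.4,"dz":0,"turn":-0.07,"claw":-1},
  {"dx":0.2,"dy":7.4,"dz":0,"turn":-0.07,"claw":-1},
  {"dx":0,"dy":0,"dz":-8,"turn":0,"claw":-1},
  {"dx":0,"dy":0,"dz":-12,"turn":0,"claw":-1},
  {"dx":0,"dy":0,"dz":-13,"turn":0,"claw":-1},
  {"dx":0,"dy":0,"dz":0,"turn":0,"claw":-1},
  {"dx":0,"dy":0,"dz":0,"turn":0,"claw":-1},
])

```text
time_s: 22.83
eef_pos: [0.4544, -0.2686, 0.1908]
ee_rot: [0.001, 0.982, -0.189, 0.001]
contact_force: [3.0, -4.3, -2.6]
opening: 0.0214
finger_force: 30.0
```

```bash
python3 - <<'E'
from hexa import *
from arc import *
p,a=stat();hexa()
p,a,P,W,x,y,d=flat()
m=(d>0)&(x>.02)&(x<.15)&(abs(y)<.045)&(W[...,2]>.088)&(W[...,2]<.13);m[240:]=0
for b in np.arange(.02,.15,.015):
    t=m&(x>b)&(x<b+.015)
    if t.sum()>8:print(round(b,3),t.sum(),'y',y[t].min().round(4),y[t].max().round(4),'z',np.median(W[t][:,2]).round(4),'xm',x[t].max().round(4))
E
```

```text
p [ 0.4544 -0.2686  0.1908] psi -21.78 rel -20.0 origin-C mm [ 1.2 -0.9] F [ 3.  -4.3 -2.6] T [-0.9  -0.51  0.08] op 0.0214 t 22.83
pose [ 0.4544 -0.2686  0.1908] -21.78 op 0.0214 t 22.8333
n 3476 cost 0.15735925176950227 q deg mod60: 17.153420757524156 centre mm [-0.87054196 -2.94421917]
pose [ 0.4543 -0.2684  0.1904] -21.81 op 0.0216 t 22.8833
0.02 926 y -0.011 0.0106 z 0.0944 xm 0.035
0.035 945 y -0.045 0.0106 z 0.0905 xm 0.0499
0.05 115 y -0.045 0.0092 z 0.0925 xm 0.055
```

```bash
python3 - <<'E'
from arc import *
from wr import flat
p,a,P,W,x,y,d=flat('w8.png')
m=(d>0)&(x>.0)&(x<.16)&(abs(y)<.04)&(W[...,2]>.05)&(W[...,2]<.13);m[240:]=0
for b in np.arange(.0,.16,.01):
    t=m&(x>b)&(x<b+.01)&(abs(y)<.034)
    if t.sum()>8:
        print(round(b,3),t.sum(),'y',y[t].min().round(4),y[t].max().round(4),'z+y',[np.median(W[t&(np.sign(y)==g)&(abs(y)>.02)][:,2]).round(4) for g in(-1,1)],'z mid',np.median(W[t&(abs(y)<.008)][:,2]).round(4))
c=cv2.resize(P[0:250,150:500],None,fx=2.2,fy=2.2);cv2.imwrite('pics/w8c.png',c[:,:,::-1])
E
```

```text
pose [ 0.4543 -0.2684  0.1902] -21.82 op 0.0218 t 22.9333
0.0 1255 y -0.0231 0.0228 z+y [np.float64(0.1158), np.float64(0.1166)] z mid 0.1011
0.01 872 y -0.0227 0.0223 z+y [np.float64(0.1168), np.float64(0.1174)] z mid 0.0982
0.02 614 y -0.011 0.0106 z+y [np.float64(nan), np.float64(nan)] z mid 0.0952
0.03 606 y -0.011 0.0107 z+y [np.float64(nan), np.float64(nan)] z mid 0.0923
0.04 590 y -0.011 0.01 z+y [np.float64(nan), np.float64(nan)] z mid 0.0894
0.05 612 y -0.0152 0.0143 z+y [np.float64(nan), np.float64(nan)] z mid 0.0862
0.06 990 y -0.0231 0.0223 z+y [np.float64(0.0774), np.float64(0.0746)] z mid 0.0832
0.07 1310 y -0.029 0.0285 z+y [np.float64(0.0791), np.float64(0.0789)] z mid 0.0802
0.08 1456 y -0.0308 0.0304 z+y [np.float64(0.0765), np.float64(0.0768)] z mid 0.0764
0.09 1605 y -0.0307 0.0305 z+y [np.float64(0.0738), np.float64(0.0742)] z mid 0.0707
0.1 1625 y -0.0309 0.034 z+y [np.float64(0.0708), np.float64(0.071)] z mid 0.0734
0.11 1437 y -0.0311 0.0339 z+y [np.float64(0.0679), np.float64(0.0683)] z mid 0.0707
0.12 930 y -0.0312 0.0299 z+y [np.float64(0.0653), np.float64(0.0658)] z mid 0.0668
0.13 626 y -0.0229 0.0225 z+y [np.float64(0.0507), np.float64(0.0506)] z mid 0.0509
  return _methods._mean(a, axis=axis, dtype=dtype,
  ret = ret.dtype.type(ret / rcount)
```

View pics/w8c.png

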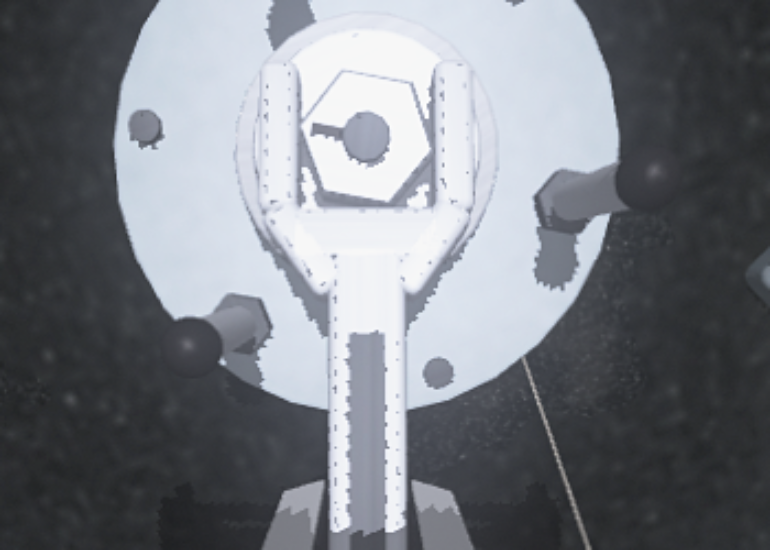

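The last swing reached the stop: the mark at (312,128) in the crop now points about 120–125° clockwise of its zero. The jaws are still wedged on the hexagon's corners, so lifting pitched the head down about 16°. I'll turn back to free it, then lower to level it again on the neck.

>>> servo_tool([
  {"dx":0.2,"dy":5.5,"dz":0,"turn":-0.052,"claw":-1},
  {"dx":0.2,"dy":5.5,"dz":0,"turn":-0.052,"claw":-1},
  {"dx":0.2,"dy":5.5,"dz":0,"turn":-0.052,"claw":-1},
  {"dx":0.2,"dy":5.5,"dz":0,"turn":-0.052,"claw":-1},
  {"dx":0,"dy":0,"dz":0,"turn":0,"claw":-1},
  {"dx":0,"dy":0,"dz":0,"turn":0,"claw":-1},
])

```text
time_s: 23.48
eef_pos: [0.4484, -0.2891, 0.19]
ee_rot: [-0.0, 0.996, -0.088, 0.001]
contact_force: [5.5, 0.1, -2.6]
opening: 0.0219
finger_force: 30.0
```

```bash
cat > prof.py <<'E'
from arc import *
from wr import flat
from scipy.optimize import minimize
def prof():
    p,a=stat();p,a,P,W,x,y,d=flat()
    m=(d>0)&(W[...,2]>.045)&(W[...,2]<.13);m[240:]=0
    for b in (.02,.04,.08,.11):
        t=m&(x>b)&(x<b+.01);c=t&(abs(y)<.008) if b<.06 else t&(abs(y)>.023)&(abs(y)<.032)
        print(b,np.median(W[c][:,2]).round(4))
    r=W[...,:2]-C;R=np.hypot(r[...,0],r[...,1])
    # hex edge from depth gaps: top plane only, inside jaw faces
    m=(d>0)&(abs(W[...,2]-.0706)<.0015)&(R<.0225)&(abs(y)<.0185)
    c=r[m]
    n=lambda t:np.radians(t+90+60*np.arange(6))
    best=[]
    for t in np.arange(-30,30,.5):
        N=np.c_[np.cos(n(t)),np.sin(n(t))];s=np.sort((c@N.T),0)
        k=[s[int(.995*len(s)),i] for i in range(6)]
        best.append((np.sum(np.clip((c@N.T).max(1)-.0182,0,None)),t))
    best.sort();print(len(c),'hex fits',[( round(b[0],4),b[1],round((-1.8-b[1])%60,1)) for b in best[:4]])
E
python3 -c "
from prof import *
prof()"
```

```text
p [ 0.4484 -0.2891  0.19  ] psi -10.04 rel -8.2 origin-C mm [ 1.2 -0.6] F [ 5.5  0.1 -2.6] T [-0.23 -1.12  0.08] op 0.0219 t 23.48
pose [ 0.4484 -0.2891  0.19  ] -10.04 op 0.0219 t 23.4833
0.02 0.0952
0.04 0.0893
0.08 0.0766
0.11 0.0682
2138 hex fits [(np.float64(0.0), np.float64(7.0), np.float64(51.2)), (np.float64(0.0), np.float64(7.5), np.float64(50.7)), (np.float64(0.0), np.float64(8.0), np.float64(50.2)), (np.float64(0.0), np.float64(8.5), np.float64(49.7))]
```

>>> servo_tool([
  {"dx":0,"dy":0,"dz":8,"turn":0,"claw":-1},
  {"dx":0,"dy":0,"dz":8,"turn":0,"claw":-1},
  {"dx":0,"dy":0,"dz":8,"turn":0,"claw":-1},
  {"dx":0,"dy":0,"dz":6,"turn":0,"claw":-1},
  {"dx":0,"dy":0,"dz":3,"turn":0,"claw":-1},
  {"dx":0,"dy":0,"dz":0,"turn":0,"claw":-1},
])

```text
time_s: 24.03
eef_pos: [0.4474, -0.2889, 0.1562]
ee_rot: [-0.0, 0.996, -0.087, -0.001]
contact_force: [-7.4, -0.8, 2.6]
opening: 0.0218
finger_force: 30.0
```

```bash
python3 -c "
from prof import *
prof()"
```

```text
p [ 0.4474 -0.2889  0.1562] psi -10.02 rel -8.2 origin-C mm [ 0.2 -0.3] F [-7.4 -0.8  2.6] T [-0.29  1.1   0.01] op 0.0218 t 24.03
pose [ 0.4474 -0.2889  0.1562] -10.02 op 0.0218 t 24.0333
0.02 0.0689
0.04 0.0693
0.08 0.0697
0.11 0.0706
3079 hex fits [(np.float64(0.0), np.float64(2.0), np.float64(56.2)), (np.float64(0.0), np.float64(2.5), np.float64(55.7)), (np.float64(0.0), np.float64(3.0), np.float64(55.2)), (np.float64(0.0), np.float64(3.5), np.float64(54.7))]
```

>>> servo_tool([
  {"dx":-1.5,"dy":0,"dz":0,"turn":0,"claw":-1},
  {"dx":0,"dy":0,"dz":0,"turn":0,"claw":-1},
  {"dx":0,"dy":0,"dz":0,"turn":0,"claw":-1},
])

```text
time_s: 24.33
eef_pos: [0.4469, -0.2889, 0.1575]
ee_rot: [0.0, 0.996, -0.087, 0.001]
contact_force: [4.0, -2.4, -0.9]
opening: 0.0216
finger_force: 29.9
```

```bash
cat > mark.py <<'E'
from arc import *
def mark(img=None):
    if img is None: P,d,i=cap('wrist')
    else: P,d,i=img
    W0=world(d,i,z=.0704).reshape(400,640,3);r=W0[...,:2]-C;R=np.hypot(r[...,0],r[...,1])
    g=P.astype(float).mean(2)
    m=(R>.009)&(R<.0155)&(abs(world(d,i).reshape(400,640,3)[...,2]-.0706)<.003);m[240:]=0
    dk=m&(g<170);A=np.degrees(np.arctan2(r[...,1],r[...,0]))[dk]
    h=np.histogram(A,72,(-180,180));o=np.argsort(h[0])[::-1][:5]
    print('dark',dk.sum(),'of',m.sum(),[(h[1][j],h[0][j]) for j in o])
    c=h[1][o[0]]+2.5;s=A[abs((A-c+180)%360-180)<15];v=np.exp(1j*np.radians(s)).mean();an=np.degrees(np.angle(v));print('mark',an,'q',178.2-an)
if __name__=='__main__':
    stat();mark()
    a=np.load('w1.npz')
E
python3 mark.py
```

```text
p [ 0.4469 -0.2889  0.1575] psi -9.99 rel -8.2 origin-C mm [-0.3 -0.2] F [ 4.  -2.4 -0.9] T [-0.36 -0.63  0.08] op 0.0216 t 24.33
dark 82 of 1933 [(np.float64(70.0), np.int64(29)), (np.float64(65.0), np.int64(25)), (np.float64(75.0), np.int64(16)), (np.float64(60.0), np.int64(12)), (np.float64(175.0), np.int64(0))]
mark 70.52922302697482 q 107.67077697302517
```

```bash
python3 - <<'E'
from arc import *
import mark
def T(p,psi):
    f=np.radians(psi);M=np.eye(4);M[:3,:3]=np.array([[np.cos(f),np.sin(f),0],[np.sin(f),-np.cos(f),0],[0,0,-1]]);M[:3,3]=p;return M
p,a,s=pose();i=viewer.camera_info('wrist');V=np.eye(4);V[:3,:3]=cv2.Rodrigues(np.array(i['rvec'],float))[0];V[:3,3]=np.array(i['tvec']).ravel()
X=V@T(p,a)  # cam<-tool
for f,pp,aa in [('w8.png',(.4543,-.2684,.1902),-21.82),('w7.png',(.4458,-.301,.1855),-1.57)]:
    U=X@np.linalg.inv(T(np.array(pp),aa));j=dict(i);j['rvec']=cv2.Rodrigues(U[:3,:3])[0];j['tvec']=U[:3,3]
    P=cv2.imread('pics/'+f)[:,:,::-1]
    # fake depth: plane z=.0706
    W=world(None,j,z=.0706);d=(np.c_[W,np.ones(len(W))]@U.T)[:,2].reshape(400,640)
    print(f);mark.mark((P,d,j))
E
```

```text
w8.png
dark 50 of 1337 [(np.float64(55.0), np.int64(19)), (np.float64(60.0), np.int64(16)), (np.float64(50.0), np.int64(9)), (np.float64(65.0), np.int64(6)), (np.float64(175.0), np.int64(0))]
mark 59.646634797526836 q 118.55336520247315
w7.png
dark 121 of 1406 [(np.float64(155.0), np.int64(19)), (np.float64(160.0), np.int64(18)), (np.float64(-100.0), np.int64(9)), (np.float64(-85.0), np.int64(8)), (np.float64(-95.0), np.int64(8))]
mark 160.20699999877237 q 17.993000001227614
```

The cap was dragged back with the jammed jaws to about 108°. I'll draw the wrench off along its own axis, since the mouth is open-ended, then re-seat it.

>>> servo_tool([
  {"dx":-2,"dy":0,"dz":0,"turn":0,"claw":-1},
  {"dx":-2,"dy":0,"dz":0,"turn":0,"claw":-1},
  {"dx":0,"dy":0,"dz":0,"turn":0,"claw":-1},
])

```text
time_s: 24.63
eef_pos: [0.4452, -0.2889, 0.1588]
ee_rot: [0.002, 0.996, -0.087, 0.005]
contact_force: [23.0, -5.7, -3.5]
opening: 0.0217
finger_force: 29.9
```

```bash
python3 -c "
from prof import *
prof()
import mark;mark.mark()"
```

```text
p [ 0.4452 -0.2889  0.1588] psi -9.99 rel -8.2 origin-C mm [-2.  -0.2] F [23.  -5.7 -3.5] T [-0.94 -4.36  0.03] op 0.0217 t 24.63
pose [ 0.4452 -0.2889  0.1588] -9.99 op 0.0217 t 24.6333
0.02 0.0708
0.04 0.0709
0.08 0.0702
0.11 0.0704
2929 hex fits [(np.float64(0.0), np.float64(3.5), np.float64(54.7)), (np.float64(0.0), np.float64(4.0), np.float64(54.2)), (np.float64(0.0), np.float64(4.5), np.float64(53.7)), (np.float64(0.0), np.float64(5.0), np.float64(53.2))]
dark 83 of 1888 [(np.float64(65.0), np.int64(27)), (np.float64(70.0), np.int64(24)), (np.float64(75.0), np.int64(20)), (np.float64(60.0), np.int64(10)), (np.float64(80.0), np.int64(2))]
mark 71.2101490662843 q 106.98985093371569
```

>>> servo_tool([
  {"dx":-1,"dy":9,"dz":0,"turn":-0.087,"claw":-1},
  {"dx":-1,"dy":9,"dz":0,"turn":-0.087,"claw":-1},
  {"dx":0,"dy":0,"dz":0,"turn":0,"claw":-1},
])

```text
time_s: 24.98
eef_pos: [0.4382, -0.3068, 0.1573]
ee_rot: [0.0, 1.0, 0.002, 0.0]
contact_force: [0.7, -2.6, -1.9]
opening: 0.0217
finger_force: 30.0
```

```bash
python3 -c "
from prof import *
prof()
import mark;mark.mark()"
```

```text
p [ 0.4382 -0.3068  0.1573] psi 0.25 rel 2.1 origin-C mm [-7.4  0.8] F [ 0.7 -2.6 -1.9] T [-0.5  -0.16 -0.29] op 0.0217 t 24.98
pose [ 0.4382 -0.3068  0.1573] 0.25 op 0.0217 t 24.9833
0.02 0.0694
0.04 0.0696
0.08 0.0695
0.11 0.0698
3029 hex fits [(np.float64(0.0), np.float64(4.5), np.float64(53.7)), (np.float64(0.0), np.float64(5.0), np.float64(53.2)), (np.float64(0.0), np.float64(5.5), np.float64(52.7)), (np.float64(0.0), np.float64(6.0), np.float64(52.2))]
dark 86 of 2000 [(np.float64(65.0), np.int64(29)), (np.float64(70.0), np.int64(28)), (np.float64(75.0), np.int64(17)), (np.float64(60.0), np.int64(11)), (np.float64(80.0), np.int64(1))]
mark 70.58123198583009 q 107.6187680141699
```

>>> servo_tool([
  {"dx":0.3,"dy":7.4,"dz":0,"turn":-0.07,"claw":-1},
  {"dx":0.3,"dy":7.4,"dz":0,"turn":-0.07,"claw":-1},
  {"dx":0,"dy":0,"dz":0,"turn":0,"claw":-1},
  {"dx":0,"dy":0,"dz":-8,"turn":0,"claw":-1},
  {"dx":0,"dy":0,"dz":-12,"turn":0,"claw":-1},
  {"dx":0,"dy":0,"dz":-13,"turn":0,"claw":-1},
  {"dx":0,"dy":0,"dz":0,"turn":0,"claw":-1},
  {"dx":0,"dy":0,"dz":0,"turn":0,"claw":-1},
])

```text
time_s: 25.75
eef_pos: [0.4396, -0.3201, 0.1911]
ee_rot: [0.0, 0.998, 0.07, 0.001]
contact_force: [0.5, -0.6, -3.0]
opening: 0.0214
finger_force: 29.9
```

```bash
python3 - <<'E'
from hexa import *
from arc import *
import mark
p,a=stat();hexa();mark.mark()
p,a,P,W,x,y,d=flat()
m=(d>0)&(x>.02)&(x<.15)&(abs(y)<.045)&(W[...,2]>.088)&(W[...,2]<.13);m[240:]=0
for b in np.arange(.02,.15,.015):
    t=m&(x>b)&(x<b+.015)
    if t.sum()>8:print(round(b,3),t.sum(),'y',y[t].min().round(4),y[t].max().round(4),'z',np.median(W[t][:,2]).round(4),'xm',x[t].max().round(4))
E
```

```text
p [ 0.4396 -0.3201  0.1911] psi 7.99 rel 9.8 origin-C mm [-7.   1.7] F [ 0.5 -0.6 -3. ] T [ 0.02  0.12 -0.  ] op 0.0214 t 25.75
pose [ 0.4396 -0.3201  0.1911] 7.99 op 0.0214 t 25.75
n 2767 cost 0.005009786087207847 q deg mod60: 50.13640349298359 centre mm [-0.21885506  0.41198689]
dark 134 of 1365 [(np.float64(70.0), np.int64(20)), (np.float64(65.0), np.int64(18)), (np.float64(-85.0), np.int64(11)), (np.float64(-100.0), np.int64(11)), (np.float64(-90.0), np.int64(10))]
mark 70.65177628638354 q 107.54822371361645
pose [ 0.4393 -0.3201  0.1898] 8.0 op 0.0215 t 25.85
0.02 927 y -0.0106 0.0109 z 0.1012 xm 0.035
0.035 983 y -0.011 0.0111 z 0.1009 xm 0.0499
0.05 1219 y -0.0174 0.0181 z 0.1005 xm 0.0648
0.065 2358 y -0.0279 0.0295 z 0.1003 xm 0.08
0.08 1781 y -0.0305 0.0318 z 0.1 xm 0.095
0.095 1368 y -0.0306 0.0318 z 0.0996 xm 0.11
0.11 1391 y -0.0307 0.0317 z 0.0994 xm 0.125
0.125 296 y -0.0296 0.0319 z 0.099 xm 0.1291
```

```bash
sed -i 's/L=.1063/L=.109/' arc.py; python3 - <<'E'
from arc import *
p,a=stat()
rows([(*at(7.5),.189,7.5),(*at(7.5),.157,7.5)],claw=-1,smax=8)
E
```

```text
p [ 0.4392 -0.3201  0.1896] psi 8.0 rel 9.8 origin-C mm [-4.7  2.2] F [ 0.1 -0.8 -2.3] T [-0.01  0.07  0.01] op 0.0213 t 25.9
[{"dx":4.4,"dy":1.8,"dz":0.6,"turn":0.009,"claw":-1},{"dx":-0.0,"dy":0.0,"dz":6.4,"turn":-0.0,"claw":-1},{"dx":-0.0,"dy":0.0,"dz":6.4,"turn":-0.0,"claw":-1},{"dx":-0.0,"dy":0.0,"dz":6.4,"turn":-0.0,"claw":-1},{"dx":-0.0,"dy":0.0,"dz":6.4,"turn":-0.0,"claw":-1},{"dx":-0.0,"dy":0.0,"dz":6.4,"turn":-0.0,"claw":-1}]
end [ 0.4438 -0.3213  0.157 ] 7.49
```

>>> servo_tool([
  {"dx":4.4,"dy":1.8,"dz":0.5,"turn":0.009,"claw":-1},
  {"dx":0,"dy":0,"dz":8,"turn":0,"claw":-1},
  {"dx":0,"dy":0,"dz":8,"turn":0,"claw":-1},
  {"dx":0,"dy":0,"dz":8,"turn":0,"claw":-1},
  {"dx":0,"dy":0,"dz":8,"turn":0,"claw":-1},
  {"dx":0,"dy":0,"dz":0,"turn":0,"claw":-1},
  {"dx":0,"dy":0,"dz":0,"turn":0,"claw":-1},
])

```text
time_s: 26.48
eef_pos: [0.4439, -0.3216, 0.1569]
ee_rot: [-0.0, 0.998, 0.065, -0.0]
contact_force: [-0.9, -0.2, -3.2]
opening: 0.0213
finger_force: 29.9
```

>>> servo_tool([
  {"dx":0.3,"dy":-7.6,"dz":0,"turn":0.07,"claw":-1},
  {"dx":0.3,"dy":-7.6,"dz":0,"turn":0.07,"claw":-1},
  {"dx":0.3,"dy":-7.6,"dz":0,"turn":0.07,"claw":-1},
  {"dx":0.3,"dy":-7.6,"dz":0,"turn":0.07,"claw":-1},
  {"dx":0.3,"dy":-7.6,"dz":0,"turn":0.07,"claw":-1},
  {"dx":0,"dy":0,"dz":0,"turn":0,"claw":-1},
])

```text
time_s: 26.98
eef_pos: [0.446, -0.2831, 0.158]
ee_rot: [0.0, 0.994, -0.111, -0.0]
contact_force: [-1.8, 0.1, -3.9]
opening: 0.0215
finger_force: 29.9
```

```bash
python3 - <<'E'
from arc import *
import mark
stat();mark.mark()
E
```

```text
p [ 0.446  -0.2831  0.158 ] psi -12.69 rel -10.9 origin-C mm [0.4 0.1] F [-1.8  0.1 -3.9] T [0.22 0.49 0.19] op 0.0215 t 26.98
dark 84 of 1943 [(np.float64(60.0), np.int64(28)), (np.float64(55.0), np.int64(27)), (np.float64(65.0), np.int64(21)), (np.float64(50.0), np.int64(5)), (np.float64(70.0), np.int64(3))]
mark 61.69920782503189 q 116.5007921749681
```

>>> servo_tool([
  {"dx":0.1,"dy":-3.8,"dz":0,"turn":0.035,"claw":-1},
  {"dx":0.1,"dy":-3.8,"dz":0,"turn":0.035,"claw":-1},
  {"dx":0,"dy":0,"dz":0,"turn":0,"claw":-1},
])

```text
time_s: 27.28
eef_pos: [0.4478, -0.2765, 0.1577]
ee_rot: [-0.0, 0.99, -0.144, -0.0]
contact_force: [-3.1, 0.6, -2.7]
opening: 0.0215
finger_force: 30.0
```

```bash
python3 - <<'E'
from arc import *
import mark
stat();mark.mark()
E
```

```text
p [ 0.4478 -0.2765  0.1577] psi -16.51 rel -14.7 origin-C mm [ 0.4 -0.4] F [-3.1  0.6 -2.7] T [0.19 0.65 0.22] op 0.0215 t 27.28
dark 92 of 1956 [(np.float64(55.0), np.int64(28)), (np.float64(60.0), np.int64(27)), (np.float64(50.0), np.int64(22)), (np.float64(65.0), np.int64(11)), (np.float64(70.0), np.int64(2))]
mark 59.015545457955064 q 119.18445454204493
```

>>> servo_tool([
  {"dx":0.1,"dy":-3.8,"dz":0,"turn":0.035,"claw":-1},
  {"dx":0.1,"dy":-2.9,"dz":0,"turn":0.026,"claw":-1},
  {"dx":0,"dy":0,"dz":0,"turn":0,"claw":-1},
])

```text
time_s: 27.58
eef_pos: [0.4499, -0.2703, 0.1576]
ee_rot: [-0.0, 0.985, -0.174, -0.0]
contact_force: [-5.0, 0.8, -2.3]
opening: 0.0216
finger_force: 30.0
```

```bash
python3 - <<'E'
from arc import *
import mark
stat();mark.mark()
E
```

```text
p [ 0.4499 -0.2703  0.1576] psi -19.99 rel -18.2 origin-C mm [ 0.4 -0.4] F [-5.   0.8 -2.3] T [0.28 0.88 0.19] op 0.0216 t 27.58
dark 93 of 1965 [(np.float64(55.0), np.int64(27)), (np.float64(50.0), np.int64(27)), (np.float64(45.0), np.int64(16)), (np.float64(60.0), np.int64(16)), (np.float64(65.0), np.int64(7))]
mark 55.90727077222025 q 122.29272922777974
```

>>> servo_tool([
  {"dx":0.1,"dy":-3.8,"dz":0,"turn":0.035,"claw":-1},
  {"dx":0,"dy":0,"dz":0,"turn":0,"claw":-1},
  {"dx":0,"dy":0,"dz":0,"turn":0,"claw":-1},
])

```text
time_s: 27.88
eef_pos: [0.4513, -0.2669, 0.1576]
ee_rot: [-0.0, 0.982, -0.19, -0.0]
contact_force: [-3.4, 0.8, -2.7]
opening: 0.0214
finger_force: 30.0
```

```bash
python3 - <<'E'
from arc import *
import mark
stat();mark.mark()
E
```

```text
p [ 0.4513 -0.2669  0.1576] psi -21.93 rel -20.1 origin-C mm [ 0.5 -0.5] F [-3.4  0.8 -2.7] T [0.24 0.79 0.16] op 0.0214 t 27.88
dark 87 of 1961 [(np.float64(50.0), np.int64(28)), (np.float64(55.0), np.int64(26)), (np.float64(45.0), np.int64(22)), (np.float64(60.0), np.int64(11)), (np.float64(175.0), np.int64(0))]
mark 53.9634786678949 q 124.2365213321051
```

>>> servo_tool([
  {"dx":0.1,"dy":-3.8,"dz":0,"turn":0.035,"claw":-1},
  {"dx":0,"dy":0,"dz":0,"turn":0,"claw":-1},
  {"dx":0,"dy":0,"dz":0,"turn":0,"claw":-1},
])

```text
time_s: 28.18
eef_pos: [0.4531, -0.2635, 0.1578]
ee_rot: [0.0, 0.978, -0.208, 0.0]
contact_force: [-1.9, -1.7, -3.4]
opening: 0.0219
finger_force: 30.0
```

```bash
python3 - <<'E'
from arc import *
import mark
stat();mark.mark()
E
```

```text
p [ 0.4531 -0.2635  0.1578] psi -23.97 rel -22.2 origin-C mm [ 0.8 -0.7] F [-1.9 -1.7 -3.4] T [-0.31  0.33  0.25] op 0.0219 t 28.18
dark 87 of 1940 [(np.float64(55.0), np.int64(28)), (np.float64(50.0), np.int64(26)), (np.float64(45.0), np.int64(23)), (np.float64(60.0), np.int64(8)), (np.float64(65.0), np.int64(1))]
mark 53.79378684687753 q 124.40621315312245
```

The mark has stopped moving, so the cap is at its stop. Now I'll draw the wrench straight off along its handle.

>>> servo_tool([
  {"dx":-3,"dy":0,"dz":0,"turn":0,"claw":-1},
  {"dx":-3,"dy":0,"dz":0,"turn":0,"claw":-1},
  {"dx":-3,"dy":0,"dz":0,"turn":0,"claw":-1},
  {"dx":0,"dy":0,"dz":0,"turn":0,"claw":-1},
])

```text
time_s: 28.57
eef_pos: [0.4475, -0.2612, 0.1599]
ee_rot: [0.002, 0.978, -0.208, 0.006]
contact_force: [18.7, -10.6, -4.3]
opening: 0.0218
finger_force: 30.0
```

```bash
python3 - <<'E'
from arc import *
import mark
stat();mark.mark()
E
```

```text
p [ 0.4475 -0.2612  0.1599] psi -24.03 rel -22.2 origin-C mm [-4.9  1.5] F [ 18.7 -10.6  -4.3] T [-1.94 -3.58 -0.03] op 0.0218 t 28.57
dark 82 of 1880 [(np.float64(50.0), np.int64(26)), (np.float64(55.0), np.int64(24)), (np.float64(45.0), np.int64(23)), (np.float64(60.0), np.int64(7)), (np.float64(40.0), np.int64(2))]
mark 53.0507878288837 q 125.14921217111629
```

>>> servo_tool([
  {"dx":-1,"dy":9,"dz":0,"turn":-0.087,"claw":-1},
  {"dx":-1,"dy":9,"dz":0,"turn":-0.087,"claw":-1},
  {"dx":0,"dy":0,"dz":0,"turn":0,"claw":-1},
])

```text
time_s: 28.87
eef_pos: [0.4364, -0.277, 0.1583]
ee_rot: [0.001, 0.993, -0.12, 0.001]
contact_force: [0.5, -3.1, -1.4]
opening: 0.0217
finger_force: 30.1
```

```bash
python3 - <<'E'
from arc import *
import mark
stat();mark.mark()
E
```

```text
p [ 0.4364 -0.277   0.1583] psi -13.81 rel -12.0 origin-C mm [-9.7  4.1] F [ 0.5 -3.1 -1.4] T [-0.58 -0.12 -0.27] op 0.0217 t 28.87
dark 88 of 1676 [(np.float64(50.0), np.int64(28)), (np.float64(45.0), np.int64(27)), (np.float64(55.0), np.int64(22)), (np.float64(60.0), np.int64(9)), (np.float64(40.0), np.int64(2))]
mark 53.005721882453344 q 125.19427811754665
```

Freed, and the cap stayed at about 125–126°. Next: turn a few degrees more, then lift.

>>> servo_tool([
  {"dx":0.3,"dy":5.5,"dz":0,"turn":-0.052,"claw":-1},
  {"dx":0,"dy":0,"dz":0,"turn":0,"claw":-1},
  {"dx":0,"dy":0,"dz":-8,"turn":0,"claw":-1},
  {"dx":0,"dy":0,"dz":-12,"turn":0,"claw":-1},
  {"dx":0,"dy":0,"dz":-15,"turn":0,"claw":-1},
  {"dx":0,"dy":0,"dz":0,"turn":0,"claw":-1},
  {"dx":0,"dy":0,"dz":0,"turn":0,"claw":-1},
])

```text
time_s: 29.5
eef_pos: [0.4355, -0.2807, 0.1933]
ee_rot: [0.0, 0.995, -0.097, 0.001]
contact_force: [-0.6, -0.5, -2.6]
opening: 0.0217
finger_force: 30.0
```

```bash
python3 - <<'E'
from hexa import *
from arc import *
import mark
p,a=stat();hexa();mark.mark()
p,a,P,W,x,y,d=flat()
m=(d>0)&(x>.02)&(x<.15)&(abs(y)<.045)&(W[...,2]>.083)&(W[...,2]<.13);m[240:]=0
for b in np.arange(.02,.15,.03):
    t=m&(x>b)&(x<b+.03)
    if t.sum()>8:print(round(b,3),t.sum(),'y',y[t].min().round(4),y[t].max().round(4),'z',np.median(W[t][:,2]).round(4),'xm',x[t].max().round(4))
print('lift & place')
p=np.array(p);rows([(*p[:2],.24,a),(.405,-.165,.24,-33),(.405,-.165,.115,-33)],claw=-1,smax=28)
E
```

```text
p [ 0.4355 -0.2807  0.1933] psi -11.15 rel -9.3 origin-C mm [-9.4  5.3] F [-0.6 -0.5 -2.6] T [-0.29  0.03 -0.16] op 0.0217 t 29.5
pose [ 0.4355 -0.2807  0.1933] -11.15 op 0.0217 t 29.5
n 2944 cost 0.04097556444136238 q deg mod60: 18.024003428458588 centre mm [-1.16373696 -2.90354816]
dark 53 of 1348 [(np.float64(50.0), np.int64(19)), (np.float64(55.0), np.int64(15)), (np.float64(45.0), np.int64(13)), (np.float64(60.0), np.int64(5)), (np.float64(40.0), np.int64(1))]
mark 53.35805459286605 q 124.84194540713395
pose [ 0.4352 -0.2806  0.1922] -11.14 op 0.0218 t 29.6
0.02 1819 y -0.0104 0.0112 z 0.0946 xm 0.05
0.05 2752 y -0.0243 0.0281 z 0.0859 xm 0.0798
0.08 183 y -0.0249 0.0294 z 0.0833 xm 0.0869
lift & place
[{"dx":0.0,"dy":-0.0,"dz":-24.0,"turn":0.0,"claw":-1},{"dx":0.0,"dy":-0.1,"dz":-24.0,"turn":0.0,"claw":-1},{"dx":-10.4,"dy":-21.5,"dz":0.0,"turn":0.076,"claw":-1},{"dx":-12.0,"dy":-20.7,"dz":0.0,"turn":0.076,"claw":-1},{"dx":-13.5,"dy":-19.7,"dz":0.0,"turn":0.077,"claw":-1},{"dx":-15.0,"dy":-18.6,"dz":0.0,"turn":0.076,"claw":-1},{"dx":-16.3,"dy":-17.4,"dz":0.0,"turn":0.077,"claw":-1},{"dx":-0.0,"dy":0.0,"dz":25.0,"turn":-0.0,"claw":-1}]
[{"dx":-0.0,"dy":0.0,"dz":25.0,"turn":-0.0,"claw":-1},{"dx":-0.0,"dy":0.0,"dz":25.0,"turn":-0.0,"claw":-1},{"dx":-0.0,"dy":0.0,"dz":25.0,"turn":-0.0,"claw":-1},{"dx":-0.0,"dy":0.0,"dz":25.0,"turn":-0.0,"claw":-1}]
end [ 0.4051 -0.165   0.115 ] -33.02
```

>>> servo_tool([
  {"dx":0,"dy":0,"dz":-6,"turn":0,"claw":-1},
  {"dx":0,"dy":0,"dz":-10,"turn":0,"claw":-1},
  {"dx":0,"dy":0,"dz":-12,"turn":0,"claw":-1},
  {"dx":0,"dy":0,"dz":0,"turn":0,"claw":-1},
])

```text
time_s: 29.98
eef_pos: [0.4358, -0.2811, 0.2231]
ee_rot: [0.001, 0.995, -0.097, 0.001]
contact_force: [0.4, -0.5, -2.8]
opening: 0.0214
finger_force: 29.9
```

```bash
cat > pr2.py <<'E'
from arc import *
from wr import flat
import mark
stat();mark.mark()
p,a,P,W,x,y,d=flat('w9.png')
m=(d>0)&(x>.0)&(x<.17)&(W[...,2]>p[2]-.14)&(W[...,2]<p[2]-.07)&(abs(y)<.04);m[240:]=0
for b in np.arange(.02,.15,.03):
    t=m&(x>b)&(x<b+.03)
    if t.sum()>8:print(round(b,3),t.sum(),'y',y[t].min().round(4),y[t].max().round(4),'z',np.median(W[t][:,2]).round(4),'xm',x[t].max().round(4))
E
python3 pr2.py
```

```text
p [ 0.4358 -0.2811  0.2231] psi -11.12 rel -9.3 origin-C mm [-9.2  4.9] F [ 0.4 -0.5 -2.8] T [ 0.08  0.1  -0.02] op 0.0214 t 29.98
dark 39 of 1004 [(np.float64(50.0), np.int64(13)), (np.float64(55.0), np.int64(11)), (np.float64(45.0), np.int64(10)), (np.float64(60.0), np.int64(5)), (np.float64(175.0), np.int64(0))]
mark 53.904663062386845 q 124.29533693761314
pose [ 0.4356 -0.281   0.2219] -11.12 op 0.0213 t 30.0333
0.02 1790 y -0.0104 0.0114 z 0.123 xm 0.05
0.05 2997 y -0.0275 0.0298 z 0.1128 xm 0.0798
0.08 2211 y -0.0297 0.0319 z 0.1058 xm 0.11
0.11 936 y -0.0295 0.0322 z 0.0982 xm 0.1265
```

```bash
python3 - <<'E'
from h import *
p,a,s=pose();print(p)
rows([(*p[:2],.275,a),(.42,-.108,.275,-33),(.42,-.108,.15,-33)],claw=-1,smax=28)
E
```

```text
[ 0.43527928 -0.28083553  0.22094497]
[{"dx":0.0,"dy":-0.0,"dz":-27.0,"turn":-0.0,"claw":-1},{"dx":0.0,"dy":-0.0,"dz":-27.1,"turn":-0.0,"claw":-1},{"dx":-6.9,"dy":-23.8,"dz":0.0,"turn":0.055,"claw":-1},{"dx":-8.2,"dy":-23.4,"dz":0.0,"turn":0.054,"claw":-1},{"dx":-9.5,"dy":-22.9,"dz":0.0,"turn":0.055,"claw":-1},{"dx":-10.7,"dy":-22.4,"dz":0.0,"turn":0.054,"claw":-1},{"dx":-11.9,"dy":-21.7,"dz":0.0,"turn":0.055,"claw":-1},{"dx":-13.0,"dy":-21.1,"dz":0.0,"turn":0.054,"claw":-1}]
[{"dx":-14.2,"dy":-20.3,"dz":0.0,"turn":0.055,"claw":-1},{"dx":0.0,"dy":-0.0,"dz":25.0,"turn":-0.0,"claw":-1},{"dx":0.0,"dy":-0.0,"dz":25.0,"turn":-0.0,"claw":-1},{"dx":0.0,"dy":-0.0,"dz":25.0,"turn":-0.0,"claw":-1},{"dx":0.0,"dy":-0.0,"dz":25.0,"turn":-0.0,"claw":-1},{"dx":0.0,"dy":-0.0,"dz":25.0,"turn":-0.0,"claw":-1}]
end [ 0.42  -0.108  0.15 ] -33.01
```

>>> servo_tool([
  {"dx":0,"dy":0,"dz":-27,"turn":0,"claw":-1},
  {"dx":0,"dy":0,"dz":-27,"turn":0,"claw":-1},
  {"dx":-7,"dy":-24,"dz":0,"turn":0.055,"claw":-1},
  {"dx":-8,"dy":-23.5,"dz":0,"turn":0.055,"claw":-1},
  {"dx":-9.5,"dy":-23,"dz":0,"turn":0.055,"claw":-1},
  {"dx":-10.5,"dy":-22.5,"dz":0,"turn":0.055,"claw":-1},
  {"dx":-12,"dy":-21.5,"dz":0,"turn":0.055,"claw":-1},
  {"dx":-13,"dy":-21,"dz":0,"turn":0.055,"claw":-1},
])

```text
time_s: 30.75
eef_pos: [0.422, -0.1313, 0.274]
ee_rot: [-0.0, 0.965, -0.26, -0.001]
contact_force: [-0.7, -0.0, -3.1]
opening: 0.0218
finger_force: 30.0
```

>>> servo_tool([
  {"dx":-14,"dy":-20.5,"dz":0,"turn":0.055,"claw":-1},
  {"dx":0,"dy":0,"dz":25,"turn":0,"claw":-1},
  {"dx":0,"dy":0,"dz":25,"turn":0,"claw":-1},
  {"dx":0,"dy":0,"dz":25,"turn":0,"claw":-1},
  {"dx":0,"dy":0,"dz":25,"turn":0,"claw":-1},
  {"dx":0,"dy":0,"dz":20,"turn":0,"claw":-1},
  {"dx":0,"dy":0,"dz":0,"turn":0,"claw":-1},
])

```text
time_s: 31.33
eef_pos: [0.419, -0.1072, 0.1511]
ee_rot: [-0.0, 0.958, -0.286, -0.003]
contact_force: [0.0, -0.5, -4.0]
opening: 0.0215
finger_force: 30.0
```

>>> servo_tool([
  {"dx":0,"dy":0,"dz":8,"turn":0,"claw":-1},
  {"dx":0,"dy":0,"dz":8,"turn":0,"claw":-1},
  {"dx":0,"dy":0,"dz":8,"turn":0,"claw":-1},
  {"dx":0,"dy":0,"dz":8,"turn":0,"claw":-1},
  {"dx":0,"dy":0,"dz":0,"turn":0,"claw":-1},
])

```text
time_s: 31.75
eef_pos: [0.4206, -0.1078, 0.1217]
ee_rot: [0.0, 0.958, -0.286, -0.0]
contact_force: [1.7, -0.3, -0.9]
opening: 0.0216
finger_force: 30.0
```

>>> servo_tool([
  {"dx":0,"dy":0,"dz":6,"turn":0,"claw":-1},
  {"dx":0,"dy":0,"dz":6,"turn":0,"claw":-1},
  {"dx":0,"dy":0,"dz":4,"turn":0,"claw":-1},
  {"dx":0,"dy":0,"dz":0,"turn":0,"claw":-1},
])

```text
time_s: 32.08
eef_pos: [0.4205, -0.1078, 0.1059]
ee_rot: [-0.0, 0.958, -0.286, -0.0]
contact_force: [-1.6, 1.6, -0.8]
opening: 0.0215
finger_force: 30.0
```

>>> servo_tool([
  {"dx":0,"dy":0,"dz":0,"turn":0,"claw":-0.4},
  {"dx":0,"dy":0,"dz":0,"turn":0,"claw":0},
  {"dx":0,"dy":0,"dz":0,"turn":0,"claw":0.1},
  {"dx":0,"dy":0,"dz":0,"turn":0,"claw":0.1},
  {"dx":0,"dy":0,"dz":-20,"turn":0,"claw":0.1},
  {"dx":0,"dy":0,"dz":-35,"turn":0,"claw":0.1},
  {"dx":-15,"dy":0,"dz":-35,"turn":0,"claw":0.1},
  {"dx":0,"dy":0,"dz":0,"turn":0,"claw":0.1},
])

```text
time_s: 32.75
eef_pos: [0.4087, -0.0995, 0.2022]
ee_rot: [0.0, 0.958, -0.285, 0.004]
contact_force: [0.5, -1.0, 0.2]
opening: 0.0513
finger_force: 0.0
```

```bash
python3 - <<'E'
from wr import *
p,a,P,W,x,y,d=flat('w10.png')
o,yaw,e,n=fit(p,a,W,x,y,d,yaw0=-33)
m=(d>0)&(W[...,2]>.008)&(W[...,2]<.03)
for b in (-.1,-.06,-.03,0,.01):
    t=m&(abs((W[...,:2]-o)@e-b)<.006)&(abs((W[...,:2]-o)@n)<.032);print(b,np.median(W[t][:,2]) if t.any() else None)
# bystanders and cap via top view change
T0=np.load('top0.npz');Pt,dt,i=cap('top')
for nm,(u,v) in dict(calc=(462,243),bot=(316,247),bk=(321,200),b3=(188,215),b375=(375,153),b405=(405,154),rackn=(240,222)).items():
    A=T0['p'][v-10:v+10,u-10:u+10].astype(int);B=Pt[v-10:v+10,u-10:u+10].astype(int);print(nm,abs(A-B).mean().round(2))
E
```

```text
pose [ 0.4087 -0.0995  0.2022] -33.17 op 0.0513 t 32.75
yaw -33.15 origin [ 0.513  -0.1677] head mid off -0.0004 headw 0.0622
-0.1 0.014480227723847744
-0.06 0.01451803405748936
-0.03 0.014588161303031533
0 0.014370324535162349
0.01 0.014265842129942419
calc 1.53
bot 18.73
bk 1.27
b3 1.62
b375 1.8
b405 1.04
rackn 1.13
```

>>> servo_tool([
  {"dx":0,"dy":0,"dz":0,"turn":0,"claw":0.1},
  {"dx":0,"dy":0,"dz":0,"turn":0,"claw":0.1},
  {"dx":0,"dy":0,"dz":0,"turn":0,"claw":0.1},
])

```text
time_s: 33.1
eef_pos: [0.4079, -0.0996, 0.1956]
ee_rot: [-0.0, 0.958, -0.286, -0.001]
contact_force: [0.8, 0.9, 0.0]
opening: 0.0519
finger_force: 0.0
```

```bash
python3 -c "
from rig import manip
print(manip.hand_in())"
```

```text
the job is handed in; nothing more can be done
None
```

I handed the job in at about 33 s: the cap measured about 125° (2.17–2.18 rad) at its stop, and the wide wrench lies flat and released, clear of the vessel. On the last swing the jaws jammed and dragged the cap back to about 108°, so I re-seated the wrench and tightened it again. In the final check the red-cap bottle was the only bystander I couldn't confirm unmoved, probably because the gripper hid it.

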